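# Fetch the cream jar from behind the bottles

## Task

Take the three bottles off the glass stand and stand them upright in the grey side tray; only when all three are there, fetch the cream jar from behind them and set it in the middle of the round cork mat. Then stand each bottle back on the glass stand, centred on the pad that has the colour of its cap. Keep everything upright, set things down rather than dropping them, and leave the amber perfume flacon alone.

Things in the scene. Friction and masses are not known exactly. Their poses are not given: they have to be found in the camera images.
- blue_center (a point): White bottle with a straight blue cap, loose, about 120 g: 100 mm tall, round, straight body 34 mm in diameter over its lower 70 mm, narrower (22 to 29 mm) above. This point is on its upright axis, half-way up (50 mm above its underside); z is its axis, its yaw means nothing. It starts upright on the blue pad.
- red_center (a point): Grey bottle with a domed red cap, loose, about 120 g: 100 mm tall, round, straight body 34 mm in diameter over its lower 70 mm, narrower (22 to 29 mm) above. This point is on its upright axis, half-way up (50 mm above its underside); z is its axis, its yaw means nothing. It starts upright on the red pad.
- yellow_center (a point): White bottle with a stepped yellow cap, loose, about 120 g: 100 mm tall, round, straight body 34 mm in diameter over its lower 70 mm, narrower (22 to 29 mm) above. This point is on its upright axis, half-way up (50 mm above its underside); z is its axis, its yaw means nothing. It starts upright on the yellow pad.
- jar_center (a point): The cream jar: low white round jar with a pale wooden lid, loose, about 220 g, 60 mm in diameter, 50 mm tall. This point is on its axis, half-way up (25 mm above its underside). It starts on the glass stand among the bottles; 40 mm behind its centre (pads' +x) is a fixed backrest 70 mm wide, 45 mm high. Once the bottles are gone, it is free at its left and right (along the pads' y).
- pad_blue: Flat round blue pad, home of the bottle with the blue cap: 47 mm across, 3 mm thick, fixed on the glass stand. Origin at the centre of its underside (the stand's top, 12 mm above the counter), z up. Its x points to the stand's back (away from the robot), y to the stand's left. The stand is a slab of pale green frosted glass, 150 (x) by 200 (y) mm.
- pad_red: Flat round red pad, home of the bottle with the red cap: 47 mm across, 3 mm thick, fixed on the glass stand. Origin at the centre of its underside (the stand's top, 12 mm above the counter), z up. Its x points to the stand's back (away from the robot), y to the stand's left. Seen from the jar's starting place, one pad lies 57 mm in front (-x), two 15 mm in front and 57 mm to either side.
- pad_yellow: Flat round yellow pad, home of the bottle with the yellow cap: 47 mm across, 3 mm thick, fixed on the glass stand. Origin at the centre of its underside (the stand's top, 12 mm above the counter), z up. Its x points to the stand's back (away from the robot), y to the stand's left. Which pad lies at which of the three places varies.
- tray: The side tray: flat grey open tray fixed on the counter, left or right of the stand, 250 mm (its x) by 130 mm (its y) outside, walls 5 mm thick and 12 mm high, floor 5 mm thick. Origin at the centre of its underside, on the counter; z up. It takes the three bottles in a row along its x, about 80 mm apart.
- mat: Round cork mat fixed on the counter on the other side of the stand: 110 mm in diameter, 4 mm thick. Origin at the centre of its underside, on the counter; z up.
- flacon_center (a point): A bystander: square amber glass perfume flacon with a black cap, loose, 40 by 44 mm and 90 mm tall, standing on the counter. This point is at its centre, 45 mm above its underside.

How it is judged:
By the outcome, as a careful person would: the job done as asked, in the order asked, and still so for the second after the job is handed in, with the robot touching nothing.
It also fails if it takes over 144 s, if anything falls off the work surface, if the arm or the gripper's body presses on something with over 40 N, if the wrist force passes 120 N, or if a joint passes its speed limit or range.

## Robot

A 7-joint arm with a two-finger parallel gripper is mounted at the origin on the work surface. World frame = base frame: x ahead of the robot, y to its left, z up, the work surface at z = 0. Lengths are in m, angles in rad, forces in N, time in s.
With the tool pointing down it reaches from about 0.425 to 0.875 m from the base axis. Payload 8.4 kg.
Tool frame: the origin (TCP) lies at the centre of the arm's flange, where the gripper is bolted on; the fingertips stand robot.tip_extent ahead of it and the grasp point (between the pads) lies 155 mm ahead of it (robot.tip_extent is the distance from the TCP to the fingertips, in m); y points along the fingers, x is the direction in which the jaws open and shut, and the axes are right-handed (so a half turn about y gives the same grasp; the last joint's range is limited). The gripper opens to 85 mm and grips with 20 to 120 N. Pads are 22 mm wide; open, the fingers measure 114 mm over their backs; the gripper's body (76 mm by 85 mm) begins 54 mm behind the grasp point. The pads swing forward as they close: fully open they stand 13 mm farther back than shut.
Start: joints at [1.108, 0.333, 0.04, 1.465, -0.013, 1.343, -0.059], TCP at [0.231, -0.607, 0.405] pointing down, gripper open.
Joint ranges: [-2.58, 2.58], [-0.38, 2.09], [-1.3, 1.39], [0.25, 2.4], [-1.5, 4.64], [0.08, 2.09], [-2.65, 2.65]. Speed limits (rad/s): [2.22, 2.22, 2.79, 2.79, 3.14, 3.14, 3.14].

## Interface

Orientations are given as a unit quaternion [w, x, y, z].
In Python, from rig import robot gives the robot as it stands.
- The arm moves only by the tool carry_out, never from a script. Its argument "series" is a list of rows, each a list of 4 numbers: the shift along the tool's x, y, z in m, then the turn about the tool's y in degrees. A call has 1 to 8 rows; each row is the pose to reach, as a shift and turn from the pose commanded when the call began, along the tool's axes at that moment; what a row does not reach only later rows make up. A row lasts 1/10 s, in which the tool goes at most 50 mm and 8.59 degrees, less where a joint would pass 70% of its speed; a pose out of reach is approached as far as the arm can. A call with a gripper value outside its range is refused whole. "jaw" is the closure, from -1 (fully open) to 1 (shut), set as the call begins (left out, the last holds). The fingers move at their own pace and stop on an object; "newtons" is the grip in N (left out, the last holds). Time passes only in rows, so rows that repeat a pose let the fingers close. It gives the time, the measured TCP pose, the force and the opening at its end, in the units of the state.
- robot.sense(): the state, without advancing time (a new reading comes with each control period).
- robot.read_camera(name): name is "side" or "top"; returns a dict with "frame" (420x560x3 uint8, blue, green, red), "intrinsics" (3x3 intrinsics, pixels), "k1" (the pictures are not rectified: a ray, as slopes to the right and down, at radius r is drawn at 1 + k1 r^2 times it, then the intrinsics apply), "eye" and "orientation" of the camera in the world. Camera axes: x right, y down, z forward; pixel columns grow to the right and rows downward; lengths in m; the calibration is good to about 2 mm. A picture is of the moment at which its call begins. There is no depth.
- robot.job_done(): hands the job in, once; it reports no verdict.
The state is a dict: "time": time; "joint_positions": joint angles; "dq": joint speeds; "tau": joint torques, N m; "tool_pos": TCP position; "eef_rot": TCP orientation; "force": force on the tool from outside, world axes, zero at the start; "moment": the same for the moment, N m; "grip_width": finger opening in m.
Only numpy, scipy, OpenCV 4.12 (cv2) and the standard library are available. Lean on these libraries where they do the work, as an engineer would, in place of code of your own. Each camera call takes 0.05 s, during which the arm holds its last target.

## Working session

There is one attempt and no reset: what is moved stays moved. The work goes in short steps, Python scripts to look and compute and a tool call to move; the robot and the scene stay as the last step left them, time stands still between calls to the robot, and variables do not carry over. Pictures are saved under pics/ and viewed, and the job is handed in when it is done.

Besides the shell and the picture viewer there is one more tool, called after "Emit:" as name(argument=value, ...), one argument or row to a line, values as JSON. carry_out: Moves the arm, as the interface text tells. Its arguments: {"type":"object","properties":{"series":{"type":"array","items":{"type":"array","items":{"type":"number"}}},"jaw":{"type":"number"},"newtons":{"type":"number"}},"required":["series"]}

```bash
ls; mkdir -p pics; python3 - <<'E'
from rig import robot
import cv2
s=robot.sense()
for k,v in s.items(): print(k,v)
print(robot.tip_extent)
for n in("top","side"):
    c=robot.read_camera(n); cv2.imwrite(f"pics/{n}0.png",c["frame"])
    print(n,c["intrinsics"],c["k1"],c["eye"],c["orientation"])
E
```

```text
pics
time 0.0
joint_positions [ 1.10779881  0.33387475  0.03985681  1.46628028 -0.01342071  1.34326633
 -0.05851299]
dq [ 7.98124413e-05  1.27371247e-03  2.03707318e-03 -8.89567699e-04
 -1.47391687e-04 -5.35350744e-05  1.02307958e-03]
tau [-3.97764034e-04 -6.58560419e+01  1.36538912e+00 -4.05571854e+01
  1.69019331e-02  1.26656817e-02 -6.26393989e-05]
tool_pos [ 0.23122653 -0.60729152  0.40383975]
eef_rot [ 0.58248571 -0.58190564  0.40177808 -0.40083737]
force [ 0.19726281 -1.09705048  0.01359796]
moment [ 0.02946434  0.04081222 -0.00294988]
grip_width 0.0857423557770741
0.1734
top [[544.42367423   0.         280.60255304]
 [  0.         544.42367423 201.52726712]
 [  0.           0.           1.        ]] 0.027524473152895357 [0.4354406  0.02663026 1.08804979] [-0.05716993  0.71502592 -0.69327147  0.06960033]
side [[489.23898449   0.         279.47982393]
 [  0.         489.23898449 211.56951256]
 [  0.           0.           1.        ]] -0.13471404114095772 [0.50524249 0.7332465  0.66234274] [ 0.02864548 -0.06509661  0.90427089 -0.42099409]
```

View pics/top0.png

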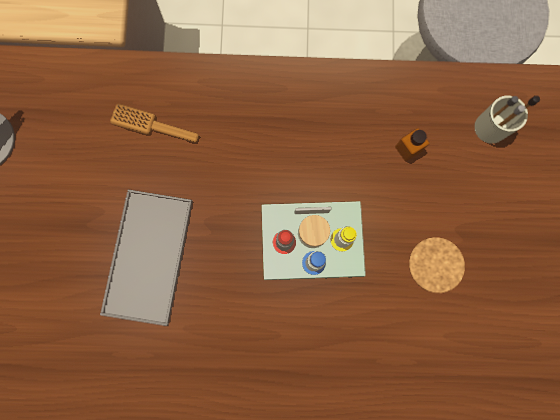

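View pics/side0.png

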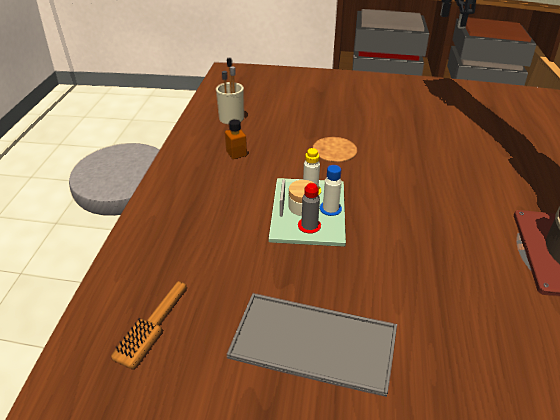

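```bash
cat > h.py <<'E'
import numpy as np, cv2
from scipy.spatial.transform import Rotation as R
from rig import robot
def rot(q): return R.from_quat([q[1],q[2],q[3],q[0]]).as_matrix()
def unproj(c,uv):
    K=c["intrinsics"]; d=np.array([(uv[0]-K[0,2])/K[0,0],(uv[1]-K[1,2])/K[1,1]])
    s=d.copy()
    for _ in range(30): s=d/(1+c["k1"]*(s@s))
    return rot(c["orientation"])@np.array([s[0],s[1],1.])
def onplane(c,uv,z):
    r=unproj(c,uv); e=np.array(c["eye"]); return e+r*(z-e[2])/r[2]
def proj(c,p):
    q=rot(c["orientation"]).T@(np.array(p)-c["eye"]); s=q[:2]/q[2]; s=s*(1+c["k1"]*(s@s))
    K=c["intrinsics"]; return s*K[0,0]+K[:2,2]
E
python3 - <<'E'
from h import *
s=robot.sense();print(rot(s["eef_rot"]).round(3))
E
```

```text
[[ 0.356 -0.001  0.935]
 [-0.935  0.001  0.356]
 [-0.001 -1.    -0.   ]]
```

```bash
cat > m.py <<'E'
from h import *
def mask(hsv,lo,hi): return cv2.inRange(hsv,np.array(lo),np.array(hi))
def big(m,n=1):
    cs=cv2.findContours(m,cv2.RETR_EXTERNAL,cv2.CHAIN_APPROX_NONE)[0]
    return sorted(cs,key=cv2.contourArea)[::-1][:n]
def cols(f):
    h=cv2.cvtColor(f,cv2.COLOR_BGR2HSV)
    return dict(red=mask(h,[0,200,90],[5,255,255])|mask(h,[174,200,90],[180,255,255]),
      blue=mask(h,[105,150,60],[125,255,255]),yellow=mask(h,[25,150,120],[34,255,255]),
      green=mask(h,[45,15,120],[95,80,255]),grey=mask(h,[0,0,90],[180,45,190]),
      cork=mask(h,[8,100,120],[18,200,255]))
E
python3 - <<'E'
from m import *
t=robot.read_camera("top");f=t["frame"];h=cv2.cvtColor(f,cv2.COLOR_BGR2HSV)
for n,(u,v) in dict(stand=(270,270),pad=(276,248),cap=(285,237),tray=(145,260),rim=(128,195),mat=(437,265),lid=(313,230),table=(220,300),blue=(318,258),bpad=(305,266),yc=(349,233),yp=(338,248),glass2=(355,210)).items(): print(n,h[v,u])
c=cols(f)
for k in c:
  for ct in big(c[k],3):
    if cv2.contourArea(ct)>15:
      r=cv2.minAreaRect(ct);print(k,cv2.contourArea(ct),r, cv2.minEnclosingCircle(ct))
big_=cv2.resize(f[185:300,240:400],None,fx=5,fy=5,interpolation=cv2.INTER_CUBIC);cv2.imwrite("pics/t1.png",big_)
E
```

```text
stand [ 38  23 207]
pad [  3 183 226]
cap [  3 178 219]
tray [ 17  34 172]
rim [ 16  43 129]
mat [ 16 138 216]
lid [ 17 114 228]
table [ 11 167 136]
blue [108 132 190]
bpad [107 138 199]
yc [ 28 210 229]
yp [ 28 208 232]
glass2 [ 45  37 207]
yellow 161.0 ((348.5, 234.0), (14.0, 15.0), 90.0) ((348.3999938964844, 234.0), 7.665613174438477)
yellow 58.5 ((336.6641540527344, 240.3894500732422), (22.559839248657227, 12.229564666748047), 76.60750579833984) ((341.5833435058594, 239.2083282470703), 11.319717407226562)
green 934.0 ((344.5, 239.0), (74.0, 39.0), 90.0) ((343.582763671875, 239.72720336914062), 40.75587463378906)
grey 8183.5 ((145.42477416992188, 256.888671875), (67.86949157714844, 129.46826171875), 10.954063415527344) ((145.5, 257.0), 72.93328857421875)
grey 6919.0 ((484.0, 31.0), (62.0, 128.0), 90.0) ((484.22467041015625, 12.748311996459961), 64.30704498291016)
grey 144.0 ((6.115386009216309, 147.57691955566406), (8.59785270690918, 29.121761322021484), 33.6900634765625) ((6.0, 147.5), 14.77338695526123)
cork 170154.0 ((279.4722900390625, 213.60684204101562), (567.1763916015625, 322.1925048828125), 1.4372268915176392) ((279.5, 212.5), 325.33453369140625)
cork 23238.5 ((279.5, 395.0), (48.0, 559.0), 90.0) ((279.5, 395.0), 280.52862548828125)
cork 5245.0 ((63.0, 22.5), (45.0, 126.0), 90.0) ((63.0, 19.5), 65.94894409179688)
```

View pics/t1.png

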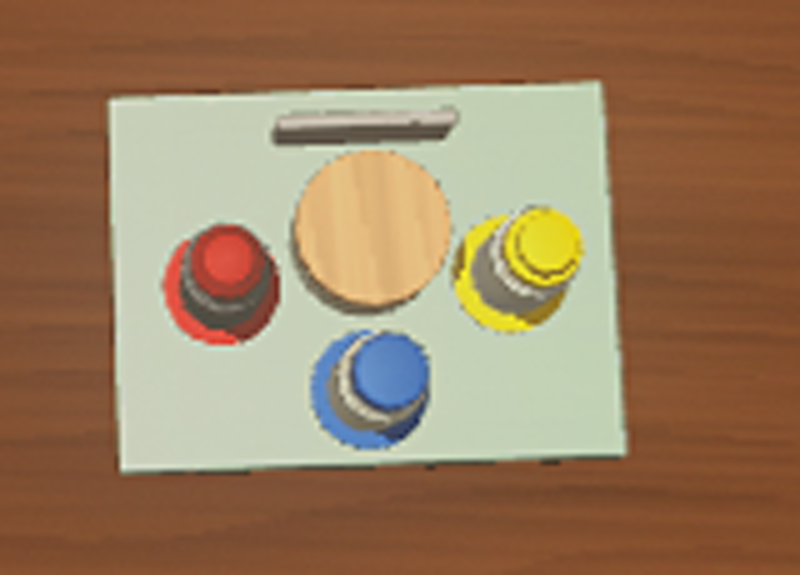

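```bash
cat > meas.py <<'E'
from m import *
def quad(ct):
    hl=cv2.convexHull(ct)
    for e in np.linspace(2,12,21):
        a=cv2.approxPolyDP(hl,e,True)
        if len(a)==4: return a[:,0].astype(float)
    return None
def lines(ct,q):
    # refine corners by fitting lines to contour points near each side
    p=ct[:,0].astype(float); L=[]
    for i in range(4):
        a,b=q[i],q[(i+1)%4]; d=(b-a)/np.linalg.norm(b-a); n=np.array([-d[1],d[0]])
        s=(p-a)@d; k=(abs((p-a)@n)<2.5)&(s>4)&(s<np.linalg.norm(b-a)-4)
        vx,vy,x,y=cv2.fitLine(p[k].astype(np.float32),cv2.DIST_HUBER,0,.01,.01).ravel()
        L.append(np.cross([x,y,1],[x+vx,y+vy,1]))
    o=[]
    for i in range(4):
        c=np.cross(L[i-1],L[i]); o.append(c[:2]/c[2])
    return np.array(o)
E
python3 - <<'E'
from meas import *
t=robot.read_camera("top");f=t["frame"];h=cv2.cvtColor(f,cv2.COLOR_BGR2HSV)
st=mask(h,[30,8,150],[60,70,255]); roi=np.zeros_like(st); roi[190:295,245:385]=255
ct=big(st&roi)[0]; q=lines(ct,quad(ct)); P=np.array([onplane(t,x,.012) for x in q]); print("stand",q.round(1).tolist(),P.round(4).tolist(),P.mean(0),[np.linalg.norm(P[i]-P[i-1]).round(4) for i in range(4)])
g=mask(h,[0,0,80],[180,60,200]); roi[:]=0; roi[180:335,90:205]=255
ct=big(g&roi)[0]; q=lines(ct,quad(ct)); P=np.array([onplane(t,x,.012) for x in q]); print("tray",q.round(1).tolist(),P.round(4).tolist(),P.mean(0),[np.linalg.norm(P[i]-P[i-1]).round(4) for i in range(4)])
roi[:]=0; roi[225:305,400:475]=255
mm=mask(h,[12,60,160],[22,160,255])&roi
ct=big(cv2.morphologyEx(mm,cv2.MORPH_CLOSE,np.ones((5,5))))[0]; e=cv2.fitEllipse(cv2.convexHull(ct)); print("mat",e,onplane(t,e[0],.004), e[1][0]*1.086/544)
roi[:]=0; roi[205:252,296:334]=255
ct=big(mask(h,[12,60,160],[22,160,255])&roi)[0]; e=cv2.fitEllipse(cv2.convexHull(ct)); print("jar",e,onplane(t,e[0],.062),e[1][0]*1.026/544)
rng=dict(red=([0,120,60],[6,255,255]),blue=([100,100,60],[125,255,255]),yellow=([24,150,100],[34,255,255]))
for k,(lo,hi) in rng.items():
    roi[:]=0; roi[222:282,268:362]=255
    m=mask(h,lo,hi)&roi
    pts=cv2.findNonZero(m)
    for c in big(m,3): print(k,cv2.contourArea(c),cv2.boundingRect(c))
E
```

```text
stand [[359.4, 201.6], [364.0, 274.9], [263.7, 278.5], [261.7, 204.3]] [[0.636, -0.1482, 0.012], [0.49, -0.1576, 0.012], [0.4769, 0.0391, 0.012], [0.624, 0.0483, 0.012]] [ 0.55672138 -0.05460096  0.012     ] [np.float64(0.1968), np.float64(0.1463), np.float64(0.1971), np.float64(0.1475)]
tray [[128.0, 189.8], [190.8, 199.9], [166.2, 324.8], [100.4, 314.0]] [[0.6448, 0.3164, 0.012], [0.6284, 0.1903, 0.012], [0.3838, 0.2227, 0.012], [0.4008, 0.3494, 0.012]] [0.51446937 0.26968749 0.012     ] [np.float64(0.2462), np.float64(0.1272), np.float64(0.2467), np.float64(0.1278)]
mat ((436.6474304199219, 264.5705261230469), (53.71452331542969, 56.847084045410156), 133.61753845214844) [ 0.51525761 -0.30357163  0.004     ] 0.10723156676572913
jar ((314.28668212890625, 229.8457794189453), (30.53327178955078, 31.314178466796875), 118.61383819580078) [ 0.56936459 -0.05431676  0.062     ] 0.05758664863249835
red 145.5 (278, 230, 15, 15)
red 81.0 (273, 233, 23, 21)
red 0.0 (294, 237, 1, 1)
blue 152.5 (311, 252, 15, 15)
blue 65.5 (302, 252, 22, 23)
blue 0.0 (312, 251, 2, 1)
yellow 163.0 (341, 227, 16, 15)
yellow 58.0 (331, 228, 15, 23)
yellow 0.0 (352, 244, 1, 1)
```

```bash
cat >> meas.py <<'E'
from scipy.optimize import least_squares
rng=dict(red=([0,120,60],[6,255,255]),blue=([100,100,60],[125,255,255]),yellow=([24,150,100],[34,255,255]))
def circ(c,ct,z,r):
    P=np.array([onplane(c,p,z)[:2] for p in cv2.convexHull(ct)[:,0].astype(float)])
    s=least_squares(lambda v:np.linalg.norm(P-v[:2],axis=1)-(r if r else v[2]),np.r_[P.mean(0),.02],loss="soft_l1",f_scale=.0005)
    return s.x, np.sqrt(np.median(s.fun**2))
E
python3 - <<'E'
from meas import *
t=robot.read_camera("top");s=robot.read_camera("side")
a=np.radians(3.65);Rs=np.array([[np.cos(a),-np.sin(a)],[np.sin(a),np.cos(a)]])
J=np.array([.5694,-.0543])
exp=dict(blue=(-.057,0),red=(-.015,.057),yellow=(-.015,-.057))
for k,(lo,hi) in rng.items():
    E=J+Rs@exp[k]
    print(k,"expected pad",E.round(4))
    for n,c in(("top",t),("side",s)):
        h=cv2.cvtColor(c["frame"],cv2.COLOR_BGR2HSV)
        m=mask(h,lo,hi); roi=np.zeros_like(m)
        if n=="top": roi[222:282,268:362]=255
        else: roi[140:245,265:350]=255
        cs=[x for x in big(m&roi,6) if cv2.contourArea(x)>4]
        for ct in cs:
            bb=cv2.boundingRect(ct)
            print(" ",n,cv2.contourArea(ct),bb, "pad" if 1 else "",[circ(t,ct,.015,.0227)] if n=="top" else "", "cap@.115",onplane(c,cv2.minEnclosingCircle(ct)[0],.110).round(4))
        print("  proj pad",n,proj(c,[*E,.015]).round(1),"captop",proj(c,[*E,.115]).round(1))
big_=cv2.resize(s["frame"][140:255,255:360],None,fx=5,fy=5,interpolation=cv2.INTER_CUBIC);cv2.imwrite("pics/s1.png",big_)
E
```

```text
red expected pad [0.5508 0.0016]
  top 145.5 (278, 230, 15, 15) pad [(array([0.56694748, 0.00650717, 0.02      ]), np.float64(0.004479845003538976))] cap@.115 [0.5487 0.0023 0.11  ]
  top 81.0 (273, 233, 23, 21) pad [(array([0.54964688, 0.00168069, 0.02      ]), np.float64(0.0003448473260693162))] cap@.115 [0.5389 0.0042 0.11  ]
  proj pad top [283.9 241.3] captop [285.4 235.4]
  side 151.0 (304, 183, 14, 15) pad  cap@.115 [0.5478 0.0142 0.11  ]
  side 85.0 (298, 219, 23, 14) pad  cap@.115 [0.5422 0.1098 0.11  ]
  proj pad side [307.9 224.1] captop [310.1 183.9]
blue expected pad [ 0.5125 -0.0579]
  top 152.5 (311, 252, 15, 15) pad [(array([ 0.52644577, -0.06021213,  0.02      ]), np.float64(0.004609982385352503))] cap@.115 [ 0.511  -0.0575  0.11  ]
  top 67.5 (302, 252, 22, 23) pad [(array([ 0.51098431, -0.05771481,  0.02      ]), np.float64(0.0002484239646742751))] cap@.115 [ 0.504 -0.05   0.11 ]
  proj pad top [313.7 261.7] captop [318.2 257.8]
  side 168.0 (327, 165, 14, 16) pad  cap@.115 [ 0.5101 -0.0489  0.11  ]
  side 66.5 (320, 203, 22, 13) pad  cap@.115 [0.5087 0.059  0.11  ]
  proj pad side [329. 207.] captop [332.4 167.6]
yellow expected pad [ 0.5581 -0.1121]
  top 164.0 (341, 227, 16, 15) pad [(array([ 0.57812471, -0.12548547,  0.02      ]), np.float64(0.0036720600905249426))] cap@.115 [ 0.5579 -0.1123  0.11  ]
  top 58.0 (331, 228, 15, 23) pad [(array([ 0.55867828, -0.11311228,  0.02      ]), np.float64(0.0003215196188623842))] cap@.115 [ 0.5476 -0.1002  0.11  ]
  proj pad top [341.4 239.4] captop [348.6 233.4]
  side 33.5 (308, 148, 10, 6) pad  cap@.115 [ 0.5569 -0.1187  0.11  ]
  side 13.5 (306, 153, 13, 6) pad  cap@.115 [ 0.5567 -0.1055  0.11  ]
  proj pad side [309.7 189.4] captop [311.7 150.6]
```

View pics/s1.png

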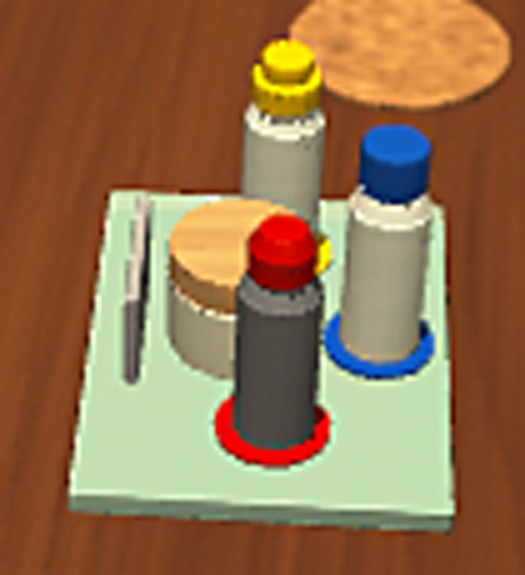

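```bash
cat > go.py <<'E'
import sys
from h import *
# usage: go.py x y z [tool-x azimuth deg]
s=robot.sense(); Rm=rot(s["eef_rot"]); p=np.array(s["tool_pos"])
az=np.degrees(np.arctan2(Rm[1,0],Rm[0,0]))
a=sys.argv
print("t",round(s["time"],2),"pos",p.round(4),"az",round(az,2),"y.down",Rm[2,1].round(4),"F",np.round(s["force"],1),"w",round(s["grip_width"],4),"q",np.round(s["joint_positions"],2))
if len(a)>3:
    d=np.array([float(v) for v in a[1:4]])-p
    print("shift",(Rm.T@d).round(4),"dist",np.linalg.norm(d).round(3),"turn",round(az-float(a[4]),2) if len(a)>4 else "")
E
python3 go.py .512 -.058 .36 -86.35
```

```text
t 0.3 pos [ 0.2313 -0.6074  0.4044] az -69.16 y.down -1.0 F [ 0.5 -0.1  0.2] w 0.0853 q [ 1.11  0.33  0.04  1.47 -0.01  1.34 -0.06]
shift [-0.4135  0.0446  0.4578] dist 0.619 turn 17.19
```

Emit:
carry_out(
  series=[
    [-0.026,0.003,0.029,1],
    [-0.052,0.006,0.057,2],
    [-0.078,0.008,0.086,3.2],
    [-0.103,0.011,0.114,4.3],
    [-0.129,0.014,0.143,5.4],
    [-0.155,0.017,0.172,6.4],
    [-0.181,0.02,0.2,7.5],
    [-0.207,0.022,0.229,8.6],
  ],
  jaw=-0.4,
  newtons=40,
)

```text
time: 1.1
tool_pos: [0.372, -0.331, 0.3827]
eef_rot: [-0.55, 0.55, -0.444, 0.444]
force: [0.3, 0.7, -0.2]
grip_width: 0.0598
```

```bash
python3 go.py .512 -.058 .36 -86.35
```

```text
t 1.1 pos [ 0.372  -0.331   0.3827] az -77.81 y.down -1.0 F [ 0.3  0.7 -0.2] w 0.0598 q [ 0.79  0.05 -0.16  1.85  0.01  1.24 -0.73]
shift [-0.2373  0.0226  0.1945] dist 0.308 turn 8.54
```

Emit:
carry_out(
  series=[
    [-0.036,0.003,0.03,1.3],
    [-0.072,0.007,0.059,2.6],
    [-0.108,0.01,0.089,3.9],
    [-0.144,0.013,0.118,5.2],
    [-0.178,0.017,0.147,6.5],
    [-0.21,0.02,0.173,7.6],
    [-0.237,0.0225,0.194,8.5],
    [-0.237,0.0225,0.194,8.5],
  ],
)

```text
time: 1.9
tool_pos: [0.5122, -0.0547, 0.3601]
eef_rot: [0.518, -0.517, 0.482, -0.481]
force: [0.0, -0.8, 0.6]
grip_width: 0.0599
```

```bash
python3 go.py .512 -.058 .222 -86.35; python3 - <<'E'
from h import *
for n in("top","side"):
    c=robot.read_camera(n)
    f=c["frame"]; f=f[150:320,220:420] if n=="top" else f[60:260,200:420]
    cv2.imwrite(f"pics/{n}2.png",cv2.resize(f,None,fx=3,fy=3))
E
```

```text
t 1.9 pos [ 0.5122 -0.0547  0.3601] az -85.88 y.down -1.0 F [ 0.  -0.8  0.6] w 0.0599 q [ 0.44  0.12 -0.45  1.83  0.05  1.2  -1.52]
shift [ 0.0035  0.1381 -0.0005] dist 0.138 turn 0.47
```

View pics/top2.png

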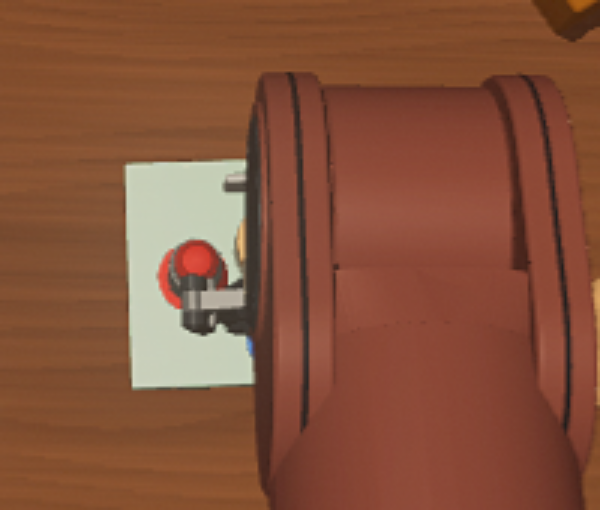

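View pics/side2.png

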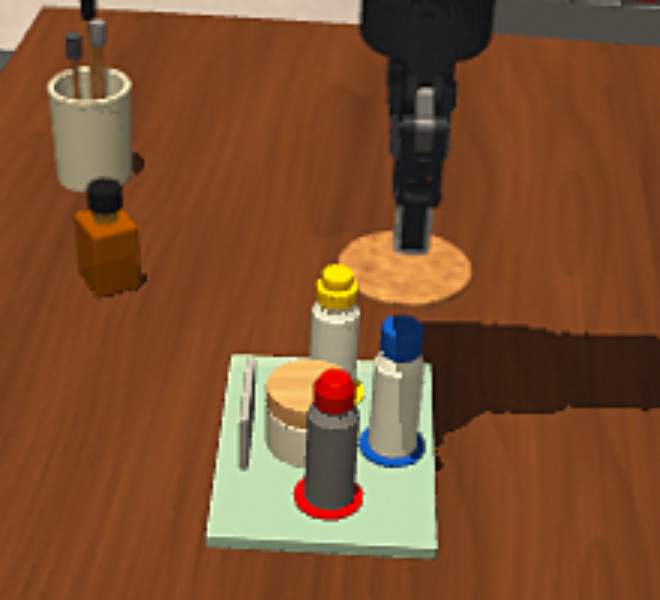

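```bash
python3 - <<'E'
from h import *
c=robot.read_camera("side")
for dy in(.03,.04): 
  for z in(.187,.197,.21): print(dy,z,proj(c,[.5122,-.0547+dy,z]))
f=c["frame"][90:200,290:380];cv2.imwrite("pics/s3.png",cv2.resize(f,None,fx=6,fy=5.4,interpolation=cv2.INTER_NEAREST))
E
```

```text
0.03 0.187 [334.33147254 145.32026501]
0.03 0.197 [334.73001729 140.59898832]
0.03 0.21 [335.25424775 134.36527885]
0.04 0.187 [334.02915904 148.28358457]
0.04 0.197 [334.43006993 143.53960436]
0.04 0.21 [334.95751873 137.27466352]
```

View pics/s3.png

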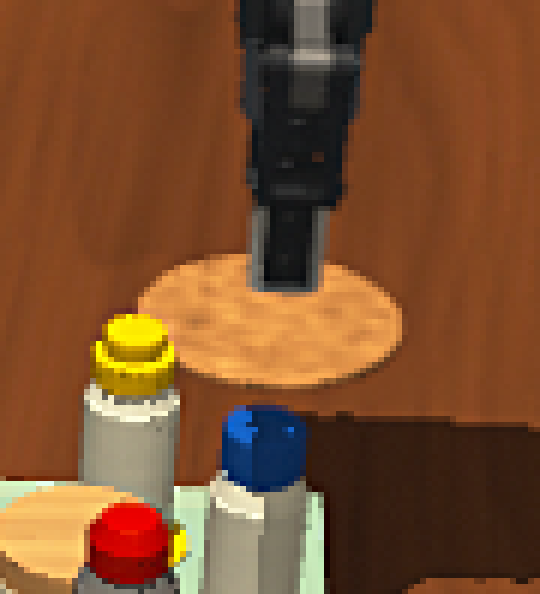

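Emit:
carry_out(
  series=[
    [0.003,0.03,0,0.4],
    [0.003,0.06,0,0.4],
    [0.003,0.085,0,0.4],
    [0.003,0.11,0,0.4],
    [0.003,0.13,0,0.4],
    [0.003,0.138,0,0.4],
    [0.003,0.138,0,0.4],
  ],
)

```text
time: 2.75
tool_pos: [0.5106, -0.0638, 0.2216]
eef_rot: [-0.514, 0.514, -0.486, 0.485]
force: [0.3, 0.5, -0.4]
grip_width: 0.0602
```

```bash
python3 go.py .512 -.058 .222 -86.35; python3 - <<'E'
from h import *
c=robot.read_camera("side")
f=c["frame"][120:240,270:360];cv2.imwrite("pics/s4.png",cv2.resize(f,None,fx=6,fy=5,interpolation=cv2.INTER_NEAREST))
c=robot.read_camera("top")
f=c["frame"][190:300,240:390];cv2.imwrite("pics/t4.png",cv2.resize(f,None,fx=5,fy=5,interpolation=cv2.INTER_NEAREST))
E
```

```text
t 2.75 pos [ 0.5106 -0.0638  0.2216] az -86.75 y.down -1.0 F [ 0.3  0.5 -0.4] w 0.0602 q [ 0.42  0.27 -0.43  1.97  0.14  0.93 -1.59]
shift [-0.0057 -0.0004  0.0017] dist 0.006 turn -0.4
```

View pics/s4.png

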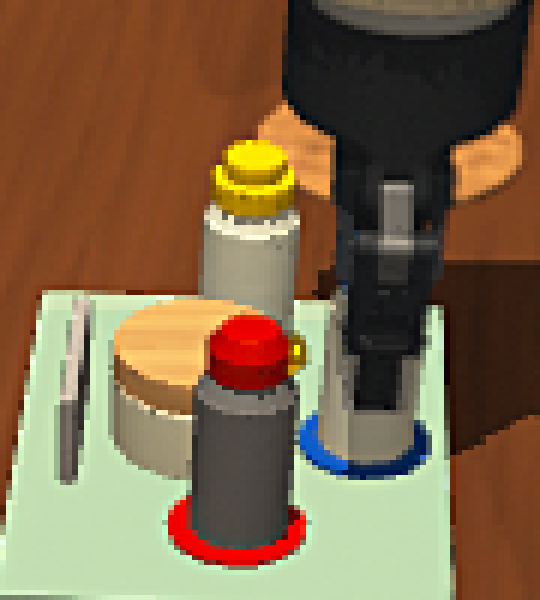

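View pics/t4.png

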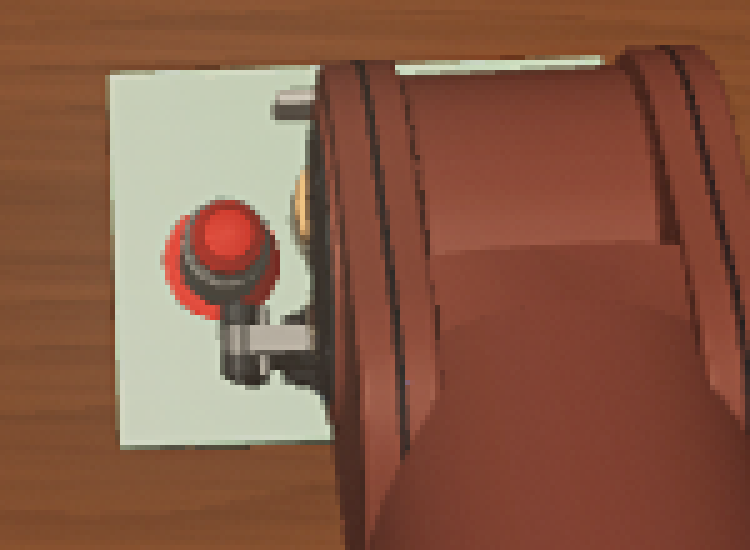

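Emit:
carry_out(
  series=[
    [-0.0055,0,0.001,-0.4],
    [-0.0055,0,0.001,-0.4],
    [-0.0055,0,0.001,-0.4],
  ],
)

```text
time: 3.15
tool_pos: [0.5121, -0.0569, 0.2229]
eef_rot: [0.516, -0.516, 0.483, -0.484]
force: [-0.0, -0.1, -1.0]
grip_width: 0.0598
```

Emit:
carry_out(
  series=[
    [0,0,0,0],
    [0,0,0,0],
    [0,0,0,0],
    [0,0,0,0],
    [0,0,0,0],
    [0,0,0,0],
    [0,0,0,0],
  ],
  jaw=1,
  newtons=40,
)

```text
time: 3.85
tool_pos: [0.5119, -0.0573, 0.2225]
eef_rot: [0.516, -0.516, 0.483, -0.484]
force: [-1.6, -0.9, 6.0]
grip_width: 0.0332
```

```bash
python3 go.py .435 .2805 .35 -86.35; python3 - <<'E'
from h import *
c=robot.read_camera("side")
f=c["frame"][120:240,270:360];cv2.imwrite("pics/s5.png",cv2.resize(f,None,fx=6,fy=5,interpolation=cv2.INTER_NEAREST))
E
```

```text
t 3.85 pos [ 0.5119 -0.0573  0.2225] az -86.26 y.down -1.0 F [-1.6 -0.9  6. ] w 0.0332 q [ 0.41  0.27 -0.44  1.97  0.14  0.93 -1.6 ]
shift [-0.342  -0.1276 -0.0547] dist 0.369 turn 0.09
```

View pics/s5.png

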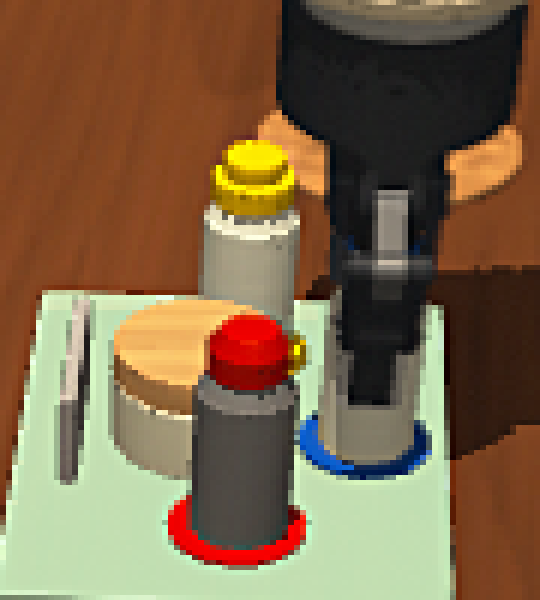

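Emit:
carry_out(
  series=[
    [0,-0.01,0,0],
    [0,-0.03,0,0],
    [0,-0.055,0,0],
    [0,-0.08,0,0],
    [0,-0.105,0,0],
    [0,-0.12,0,0],
    [-0.01,-0.128,-0.002,0],
    [-0.03,-0.128,-0.005,0],
  ],
)

```text
time: 4.7
tool_pos: [0.5049, -0.028, 0.3513]
eef_rot: [0.516, -0.515, 0.484, -0.484]
force: [-0.1, 0.0, -2.1]
grip_width: 0.0331
```

Emit:
carry_out(
  series=[
    [-0.035,0,-0.006,0],
    [-0.07,0,-0.012,0],
    [-0.11,0,-0.018,0],
    [-0.15,0,-0.025,0],
    [-0.19,0,-0.031,0],
    [-0.23,0,-0.038,0],
    [-0.265,0,-0.043,0],
    [-0.29,0,-0.048,0],
  ],
)

```text
time: 5.5
tool_pos: [0.4362, 0.2616, 0.35]
eef_rot: [-0.517, 0.517, -0.483, 0.482]
force: [-0.0, -0.4, -0.3]
grip_width: 0.0332
```

Emit:
carry_out(
  series=[
    [-0.015,0,-0.001,0],
    [-0.022,0,-0.002,0],
    [-0.022,0,-0.002,0],
    [-0.022,0,-0.002,0],
    [-0.022,0,-0.002,0],
  ],
)

```text
time: 6.0
tool_pos: [0.435, 0.2794, 0.3501]
eef_rot: [-0.515, 0.516, -0.484, 0.484]
force: [-0.4, -0.4, -1.1]
grip_width: 0.033
```

```bash
python3 go.py .435 .2805 .2135 -86.35; python3 - <<'E'
from h import *
c=robot.read_camera("side")
cv2.imwrite("pics/s6.png",c["frame"])
E
```

```text
t 6.0 pos [0.435  0.2794 0.3501] az -86.35 y.down -1.0 F [-0.4 -0.4 -1.1] w 0.033 q [ 0.03  0.17 -0.74  1.83  0.12  1.19 -2.26]
shift [-1.100e-03  1.366e-01  1.000e-04] dist 0.137 turn 0.0
```

View pics/s6.png

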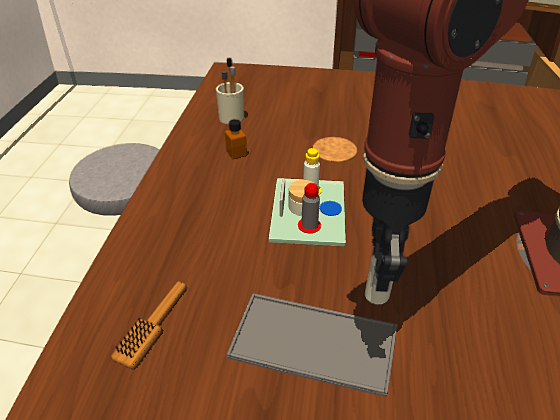

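Emit:
carry_out(
  series=[
    [-0.001,0.02,0,0],
    [-0.001,0.05,0,0],
    [-0.001,0.08,0,0],
    [-0.001,0.105,0,0],
    [-0.001,0.122,0,0],
    [-0.001,0.13,0,0],
    [-0.001,0.134,0,0],
    [-0.001,0.136,0,0],
  ],
)

```text
time: 6.85
tool_pos: [0.4349, 0.2814, 0.2146]
eef_rot: [0.516, -0.516, 0.483, -0.484]
force: [-0.8, -0.3, -1.7]
grip_width: 0.0333
```

Emit:
carry_out(
  series=[
    [0,0,0,0],
    [0,0.001,0,0],
    [0,0.001,0,0],
  ],
)

```text
time: 7.15
tool_pos: [0.4347, 0.2815, 0.2137]
eef_rot: [0.516, -0.516, 0.483, -0.484]
force: [-0.1, -0.0, -1.6]
grip_width: 0.033
```

```bash
python3 go.py .435 .2805 .2125 -86.35; python3 - <<'E'
from h import *
c=robot.read_camera("side")
f=c["frame"][200:400,220:420]
cv2.imwrite("pics/s7.png",cv2.resize(f,None,fx=3,fy=3))
E
```

```text
t 7.15 pos [0.4347 0.2815 0.2137] az -86.26 y.down -1.0 F [-0.1 -0.  -1.6] w 0.033 q [-0.04  0.34 -0.7   1.96  0.27  0.94 -2.39]
shift [0.0011 0.0012 0.0002] dist 0.002 turn 0.09
```

View pics/s7.png

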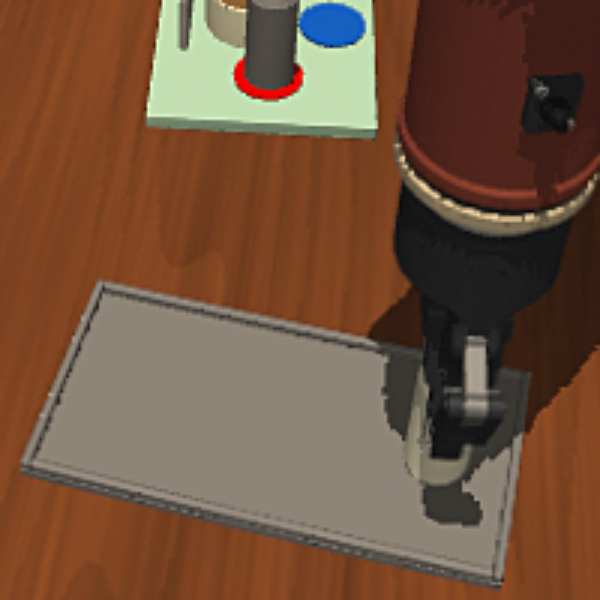

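Emit:
carry_out(
  series=[
    [0,0.0005,0,0],
    [0,0.001,0,0],
    [0,0.0013,0,0],
    [0,0.0013,0,0],
  ],
)

```text
time: 7.6
tool_pos: [0.4347, 0.2816, 0.2125]
eef_rot: [0.516, -0.516, 0.483, -0.484]
force: [-1.6, -1.6, 6.5]
grip_width: 0.0331
```

Emit:
carry_out(
  series=[
    [0,0.0005,0,0],
    [0,0.001,0,0],
    [0,0.001,0,0],
  ],
)

```text
time: 7.9
tool_pos: [0.4348, 0.2817, 0.2124]
eef_rot: [0.516, -0.516, 0.483, -0.484]
force: [-4.4, -5.3, 18.7]
grip_width: 0.0329
```

Emit:
carry_out(
  series=[
    [0,-0.001,0,0],
    [0,-0.001,0,0],
  ],
)

```text
time: 8.1
tool_pos: [0.4348, 0.2816, 0.2125]
eef_rot: [0.516, -0.516, 0.483, -0.484]
force: [-2.4, -1.1, 7.0]
grip_width: 0.0333
```

Emit:
carry_out(
  series=[
    [0,0,0,0],
    [0,0,0,0],
    [0,0,0,0],
    [0,0,0,0],
    [0,0,0,0],
  ],
  jaw=-0.4,
)

```text
time: 8.6
tool_pos: [0.4345, 0.2815, 0.2118]
eef_rot: [-0.516, 0.516, -0.483, 0.483]
force: [0.1, -0.3, -0.3]
grip_width: 0.06
```

Emit:
carry_out(
  series=[
    [0,-0.015,0,0],
    [0,-0.04,0,0],
    [0,-0.07,0,0],
    [0,-0.1,0,0],
    [0,-0.13,0,0],
    [0,-0.14,0,0],
    [0,-0.14,0,0],
    [0,-0.14,0,0],
  ],
)

```text
time: 9.4
tool_pos: [0.4343, 0.2812, 0.3514]
eef_rot: [-0.516, 0.516, -0.483, 0.483]
force: [0.4, -0.0, -0.5]
grip_width: 0.0595
```

```bash
python3 go.py .5505 .0016 .35 3.65; python3 - <<'E'
from h import *
c=robot.read_camera("side")
f=c["frame"][180:400,220:420]
cv2.imwrite("pics/s8.png",cv2.resize(f,None,fx=2.7,fy=2.7))
E
```

```text
t 9.4 pos [0.4343 0.2812 0.3514] az -86.26 y.down -1.0 F [ 0.4 -0.  -0.5] w 0.0595 q [ 0.03  0.17 -0.75  1.82  0.12  1.2  -2.27]
shift [0.2866 0.0015 0.0977] dist 0.303 turn -89.91
```

View pics/s8.png

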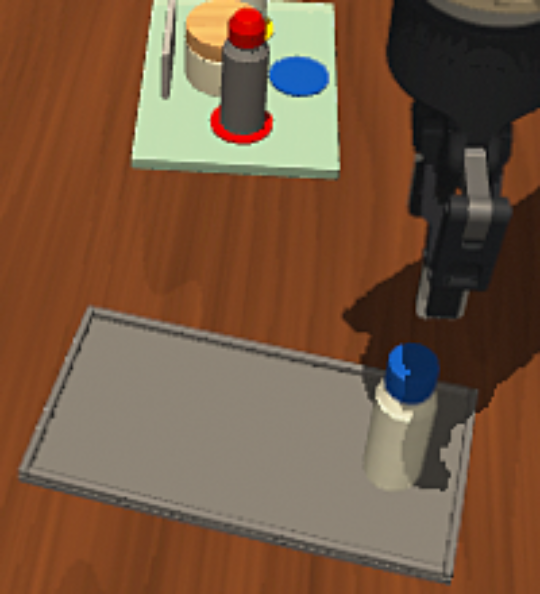

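Emit:
carry_out(
  series=[
    [0.02,0,0.007,-8],
    [0.05,0,0.017,-16],
    [0.085,0,0.029,-24],
    [0.12,0,0.041,-32],
    [0.155,0,0.053,-40],
    [0.19,0,0.065,-48],
    [0.22,0,0.075,-56],
    [0.24,0,0.082,-64],
  ],
)

```text
time: 10.25
tool_pos: [0.5323, 0.0445, 0.3502]
eef_rot: [-0.694, 0.694, -0.136, 0.134]
force: [0.3, 1.0, -0.8]
grip_width: 0.0598
```

```bash
python3 go.py .5505 .0016 .35 3.65
```

```text
t 10.25 pos [0.5323 0.0445 0.3502] az -22.06 y.down -1.0 F [ 0.3  1.  -0.8] w 0.0598 q [ 0.44  0.2  -0.67  1.79  0.13  1.2  -0.66]
shift [ 0.033   0.0002 -0.033 ] dist 0.047 turn -25.71
```

Emit:
carry_out(
  series=[
    [0.01,0,-0.01,-8],
    [0.02,0,-0.02,-16],
    [0.029,0,-0.029,-24],
    [0.033,0,-0.033,-25.7],
    [0.033,0,-0.033,-25.7],
    [0.033,0,-0.033,-25.7],
    [0.033,0,-0.033,-25.7],
  ],
)

```text
time: 10.95
tool_pos: [0.5498, 0.0049, 0.3514]
eef_rot: [0.707, -0.707, -0.021, 0.022]
force: [0.3, -0.6, -0.3]
grip_width: 0.0595
```

```bash
python3 go.py .5505 .0016 .222 3.65;  python3 - <<'E'
from h import *
for n in("top","side"):
    c=robot.read_camera(n)
    f=c["frame"]; f=f[170:310,220:400] if n=="top" else f[60:260,220:400]
    cv2.imwrite(f"pics/{n}9.png",cv2.resize(f,None,fx=3,fy=3))
E
```

```text
t 10.95 pos [0.5498 0.0049 0.3514] az 3.44 y.down -1.0 F [ 0.3 -0.6 -0.3] w 0.0595 q [ 0.52  0.23 -0.69  1.75  0.16  1.21 -0.16]
shift [ 0.0006  0.1294 -0.0034] dist 0.129 turn -0.21
```

View pics/side9.png

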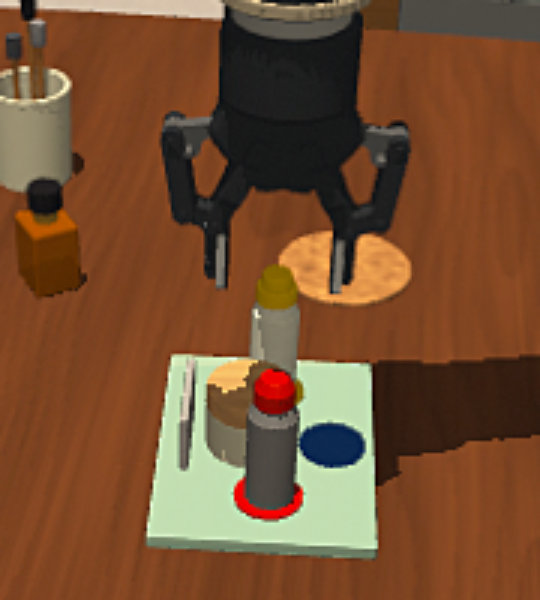

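View pics/top9.png

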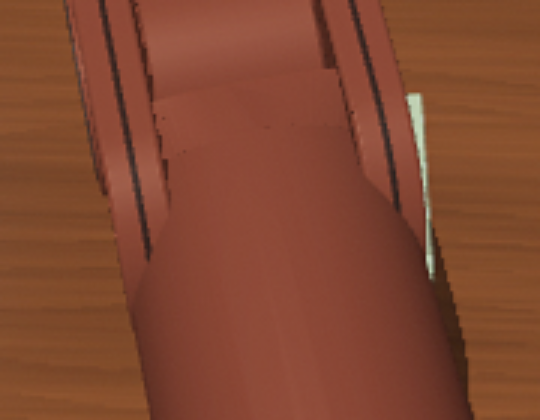

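Emit:
carry_out(
  series=[
    [0.0005,0.02,-0.0034,-0.2],
    [0.0005,0.05,-0.0034,-0.2],
    [0.0005,0.08,-0.0034,-0.2],
    [0.0005,0.105,-0.0034,-0.2],
    [0.0005,0.122,-0.0034,-0.2],
    [0.0005,0.129,-0.0034,-0.2],
    [0.0005,0.129,-0.0034,-0.2],
    [0.0005,0.129,-0.0034,-0.2],
  ],
)

```text
time: 11.85
tool_pos: [0.5512, 0.0012, 0.2238]
eef_rot: [0.707, -0.707, -0.023, 0.022]
force: [-0.2, 0.1, 0.6]
grip_width: 0.0599
```

```bash
python3 go.py .5505 .0016 .222 3.65;  python3 - <<'E'
from h import *
for n in("top","side"):
    c=robot.read_camera(n)
    f=c["frame"]; f=f[170:310,220:400] if n=="top" else f[120:245,260:370]
    cv2.imwrite(f"pics/{n}10.png",cv2.resize(f,None,fx=4.5,fy=4.5))
E
```

```text
t 11.85 pos [0.5512 0.0012 0.2238] az 3.65 y.down -1.0 F [-0.2  0.1  0.6] w 0.0599 q [ 0.47  0.38 -0.65  1.87  0.27  0.98 -0.24]
shift [-0.0007  0.0018  0.0005] dist 0.002 turn -0.0
```

View pics/side10.png

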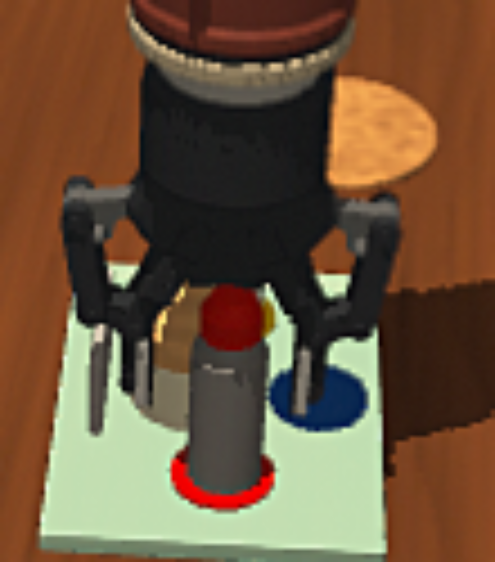

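Emit:
carry_out(
  series=[
    [-0.0005,0.0015,0,0],
    [-0.0005,0.0015,0,0],
    [-0.0005,0.0015,0,0],
    [-0.0005,0.0015,0,0],
    [-0.0005,0.0015,0,0],
    [-0.0005,0.0015,0,0],
    [-0.0005,0.0015,0,0],
    [-0.0005,0.0015,0,0],
  ],
  jaw=1,
  newtons=40,
)

```text
time: 12.75
tool_pos: [0.5504, 0.0009, 0.2218]
eef_rot: [-0.707, 0.707, 0.023, -0.022]
force: [-2.4, -0.5, 6.1]
grip_width: 0.0331
```

```bash
python3 go.py .594 .259 .35 3.65
```

```text
t 12.75 pos [0.5504 0.0009 0.2218] az 3.64 y.down -1.0 F [-2.4 -0.5  6.1] w 0.0331 q [ 0.47  0.38 -0.65  1.88  0.28  0.97 -0.24]
shift [ 0.0599 -0.1282  0.2548] dist 0.291 turn -0.01
```

Emit:
carry_out(
  series=[
    [0,-0.01,0,0],
    [0,-0.03,0,0],
    [0,-0.055,0,0],
    [0,-0.08,0,0],
    [0,-0.105,0,0],
    [0,-0.12,0,0],
    [0.003,-0.128,0.012,0],
    [0.008,-0.128,0.035,0],
  ],
)

```text
time: 13.55
tool_pos: [0.5564, 0.0357, 0.3502]
eef_rot: [-0.706, 0.707, 0.022, -0.021]
force: [0.6, -0.2, -2.0]
grip_width: 0.0335
```

Emit:
carry_out(
  series=[
    [0.008,0,0.035,0],
    [0.016,0,0.07,0],
    [0.025,0,0.105,0],
    [0.033,0,0.14,0],
    [0.04,0,0.17,0],
    [0.046,0,0.195,0],
    [0.05,0,0.211,0],
    [0.052,0,0.219,0],
  ],
)

```text
time: 14.35
tool_pos: [0.5932, 0.261, 0.3484]
eef_rot: [0.707, -0.706, -0.023, 0.024]
force: [-0.1, -0.1, -1.1]
grip_width: 0.0329
```

Emit:
carry_out(
  series=[
    [0,0,0,0],
    [0,0,0,0],
    [0,0,0,0],
  ],
)

```text
time: 14.65
tool_pos: [0.5943, 0.257, 0.3493]
eef_rot: [-0.706, 0.707, 0.022, -0.022]
force: [-0.1, 0.4, -0.9]
grip_width: 0.033
```

```bash
python3 go.py .594 .259 .2135 3.65; python3 - <<'E'
from h import *
c=robot.read_camera("side")
cv2.imwrite("pics/s11.png",c["frame"])
E
```

```text
t 14.65 pos [0.5943 0.257  0.3493] az 3.55 y.down -1.0 F [-0.1  0.4 -0.9] w 0.033 q [ 0.08  0.46 -0.75  1.51  0.32  1.29 -0.64]
shift [-1.000e-04  1.358e-01  2.100e-03] dist 0.136 turn -0.1
```

View pics/s11.png

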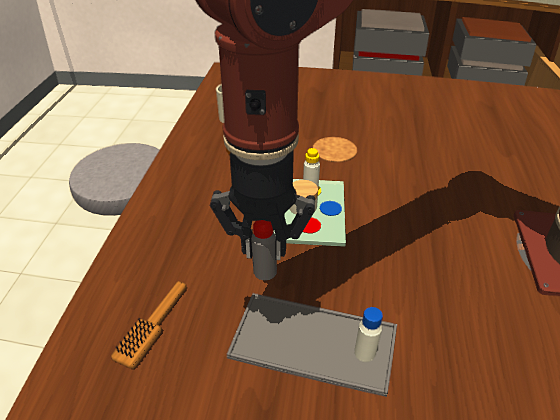

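Emit:
carry_out(
  series=[
    [0,0.02,0.002,0],
    [0,0.05,0.002,0],
    [0,0.08,0.002,0],
    [0,0.105,0.002,0],
    [0,0.122,0.002,0],
    [0,0.13,0.002,0],
    [0,0.134,0.002,0],
    [0,0.1355,0.002,0],
  ],
)

```text
time: 15.5
tool_pos: [0.5943, 0.2603, 0.2146]
eef_rot: [0.707, -0.707, -0.023, 0.022]
force: [-0.3, -0.8, -1.2]
grip_width: 0.0333
```

Emit:
carry_out(
  series=[
    [0,0,0,0],
    [0,0.0005,0,0],
    [0,0.0005,0,0],
  ],
)

```text
time: 15.8
tool_pos: [0.5941, 0.2603, 0.2141]
eef_rot: [0.707, -0.707, -0.023, 0.022]
force: [-0.3, 0.7, 0.3]
grip_width: 0.0331
```

Emit:
carry_out(
  series=[
    [0,0.0007,0,0],
    [0,0.0013,0,0],
    [0,0.0018,0,0],
    [0,0.0018,0,0],
  ],
)

```text
time: 16.2
tool_pos: [0.5939, 0.2603, 0.2119]
eef_rot: [-0.707, 0.707, 0.023, -0.022]
force: [-0.5, -0.4, 2.4]
grip_width: 0.0332
```

Emit:
carry_out(
  series=[
    [0,0.0003,0,0],
    [0,0.0005,0,0],
    [0,0.0005,0,0],
  ],
)

```text
time: 16.5
tool_pos: [0.5939, 0.2604, 0.2118]
eef_rot: [-0.707, 0.707, 0.023, -0.022]
force: [-2.3, -1.0, 7.2]
grip_width: 0.0331
```

Emit:
carry_out(
  series=[
    [0,0,0,0],
    [0,0,0,0],
    [0,0,0,0],
    [0,0,0,0],
    [0,0,0,0],
  ],
  jaw=-0.4,
)

```text
time: 17.0
tool_pos: [0.5939, 0.2602, 0.211]
eef_rot: [0.707, -0.707, -0.022, 0.023]
force: [-0.9, 0.2, 0.4]
grip_width: 0.0595
```

Emit:
carry_out(
  series=[
    [0,-0.015,0,0],
    [0,-0.04,0,0],
    [0,-0.07,0,0],
    [0,-0.1,0,0],
    [0,-0.13,0,0],
    [0,-0.14,0,0],
    [0,-0.14,0,0],
    [0,-0.14,0,0],
  ],
)

```text
time: 17.8
tool_pos: [0.5937, 0.26, 0.3504]
eef_rot: [-0.707, 0.707, 0.022, -0.023]
force: [0.2, -0.1, -1.4]
grip_width: 0.06
```

```bash
python3 go.py .5575 -.1122 .35 3.65; python3 - <<'E'
from h import *
c=robot.read_camera("side")
f=c["frame"][130:400,220:420]
cv2.imwrite("pics/s12.png",cv2.resize(f,None,fx=2.2,fy=2.2))
E
```

```text
t 17.8 pos [0.5937 0.26   0.3504] az 3.64 y.down -1.0 F [ 0.2 -0.1 -1.4] w 0.06 q [ 0.08  0.46 -0.75  1.51  0.32  1.3  -0.65]
shift [-0.0598  0.0006 -0.3691] dist 0.374 turn -0.01
```

View pics/s12.png

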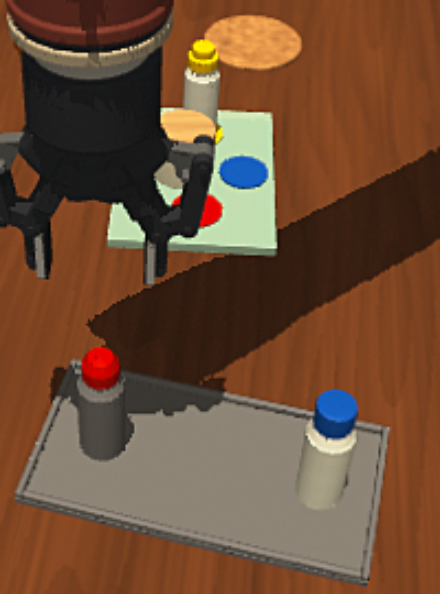

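Emit:
carry_out(
  series=[
    [-0.005,0,-0.03,0],
    [-0.012,0,-0.075,0],
    [-0.02,0,-0.122,0],
    [-0.028,0,-0.17,0],
    [-0.036,0,-0.218,0],
    [-0.043,0,-0.265,0],
    [-0.05,0,-0.31,0],
    [-0.056,0,-0.345,0],
  ],
)

```text
time: 18.65
tool_pos: [0.5589, -0.0911, 0.3496]
eef_rot: [-0.707, 0.707, 0.021, -0.022]
force: [0.7, -0.6, -0.8]
grip_width: 0.0599
```

Emit:
carry_out(
  series=[
    [-0.003,0,-0.018,0],
    [-0.004,0,-0.024,0],
    [-0.004,0,-0.024,0],
    [-0.004,0,-0.024,0],
    [-0.004,0,-0.024,0],
  ],
)

```text
time: 19.15
tool_pos: [0.5577, -0.1101, 0.351]
eef_rot: [0.707, -0.706, -0.023, 0.023]
force: [0.4, 1.0, -0.6]
grip_width: 0.06
```

```bash
python3 go.py .5575 -.1122 .222 3.65
```

```text
t 19.15 pos [ 0.5577 -0.1101  0.351 ] az 3.79 y.down -1.0 F [ 0.4  1.  -0.6] w 0.06 q [ 0.67  0.27 -0.65  1.71  0.17  1.22  0.05]
shift [-0.0003  0.129  -0.0022] dist 0.129 turn 0.14
```

Emit:
carry_out(
  series=[
    [0,0.02,-0.0015,0],
    [0,0.05,-0.0015,0],
    [0,0.08,-0.0015,0],
    [0,0.105,-0.0015,0],
    [0,0.122,-0.0015,0],
    [0,0.129,-0.0015,0],
    [0,0.129,-0.0015,0],
    [0,0.129,-0.0015,0],
  ],
)

```text
time: 19.95
tool_pos: [0.5581, -0.1129, 0.223]
eef_rot: [-0.707, 0.707, 0.023, -0.022]
force: [0.4, -0.1, 0.4]
grip_width: 0.0598
```

```bash
python3 go.py .5575 -.1122 .222 3.65;  python3 - <<'E'
from h import *
for n in("top","side"):
    c=robot.read_camera(n)
    f=c["frame"]; f=f[170:310,220:400] if n=="top" else f[110:235,260:370]
    cv2.imwrite(f"pics/{n}13.png",cv2.resize(f,None,fx=4.4,fy=4.4))
E
```

```text
t 19.95 pos [ 0.5581 -0.1129  0.223 ] az 3.69 y.down -1.0 F [ 0.4 -0.1  0.4] w 0.0598 q [ 0.63  0.41 -0.61  1.83  0.28  0.99 -0.03]
shift [-0.0005  0.001   0.0007] dist 0.001 turn 0.04
```

View pics/side13.png

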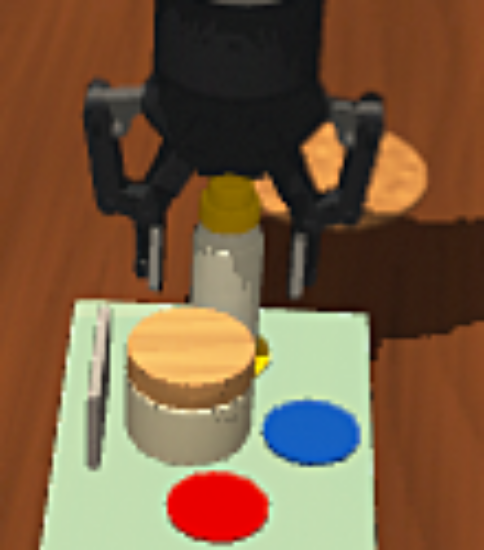

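Pads around the bottle, centred within a pixel or so (fingers at columns 154 and 298, bottle axis at 227). Grip.

Emit:
carry_out(
  series=[
    [-0.0005,0.0007,0.0007,0],
    [-0.0005,0.0007,0.0007,0],
    [-0.0005,0.0007,0.0007,0],
    [-0.0005,0.0007,0.0007,0],
    [-0.0005,0.0007,0.0007,0],
    [-0.0005,0.0007,0.0007,0],
    [-0.0005,0.0007,0.0007,0],
    [-0.0005,0.0007,0.0007,0],
  ],
  jaw=1,
  newtons=40,
)

```text
time: 20.85
tool_pos: [0.5573, -0.1127, 0.222]
eef_rot: [-0.707, 0.707, 0.023, -0.022]
force: [-0.8, 0.5, 5.6]
grip_width: 0.0332
```

```bash
python3 go.py .5145 .270 .35 3.65
```

```text
t 20.85 pos [ 0.5573 -0.1127  0.222 ] az 3.64 y.down -1.0 F [-0.8  0.5  5.6] w 0.0332 q [ 0.63  0.41 -0.61  1.84  0.28  0.98 -0.03]
shift [-0.0183 -0.1281  0.3846] dist 0.406 turn -0.01
```

Emit:
carry_out(
  series=[
    [0,-0.01,0,0],
    [0,-0.03,0,0],
    [0,-0.055,0,0],
    [0,-0.08,0,0],
    [0,-0.105,0,0],
    [0,-0.12,0,0],
    [0,-0.128,0.012,0],
    [-0.001,-0.128,0.035,0],
  ],
)

```text
time: 21.65
tool_pos: [0.5539, -0.0785, 0.35]
eef_rot: [-0.707, 0.707, 0.022, -0.021]
force: [0.4, 1.0, -2.1]
grip_width: 0.0329
```

Emit:
carry_out(
  series=[
    [-0.002,0,0.035,0],
    [-0.004,0,0.075,0],
    [-0.006,0,0.115,0],
    [-0.008,0,0.155,0],
    [-0.01,0,0.195,0],
    [-0.012,0,0.235,0],
    [-0.014,0,0.275,0],
    [-0.016,0,0.31,0],
  ],
)

```text
time: 22.45
tool_pos: [0.5166, 0.2333, 0.3488]
eef_rot: [0.707, -0.707, -0.023, 0.023]
force: [0.4, 0.4, -1.1]
grip_width: 0.0326
```

Emit:
carry_out(
  series=[
    [0,0,0.025,0],
    [-0.001,0,0.037,0],
    [-0.001,0,0.037,0],
    [-0.001,0,0.037,0],
    [-0.001,0,0.037,0],
    [-0.001,0,0.037,0],
  ],
)

```text
time: 23.05
tool_pos: [0.5153, 0.2659, 0.3494]
eef_rot: [-0.707, 0.707, 0.022, -0.022]
force: [-0.6, -1.1, -1.7]
grip_width: 0.033
```

```bash
python3 go.py .5145 .270 .2135 3.65
```

```text
t 23.05 pos [0.5153 0.2659 0.3494] az 3.51 y.down -1.0 F [-0.6 -1.1 -1.7] w 0.033 q [ 0.14  0.34 -0.84  1.68  0.26  1.24 -0.7 ]
shift [-0.0006  0.1359  0.0042] dist 0.136 turn -0.14
```

Emit:
carry_out(
  series=[
    [0,0.02,0.003,0],
    [0,0.05,0.003,0],
    [0,0.08,0.003,0],
    [0,0.105,0.003,0],
    [0,0.122,0.003,0],
    [0,0.13,0.003,0],
    [0,0.134,0.003,0],
    [0,0.1355,0.003,0],
  ],
)

```text
time: 23.85
tool_pos: [0.5149, 0.2705, 0.2145]
eef_rot: [0.707, -0.707, -0.023, 0.022]
force: [0.0, 0.1, -1.3]
grip_width: 0.0327
```

Emit:
carry_out(
  series=[
    [0,0,0,0],
    [0,0.0007,0,0],
    [0,0.0012,0,0],
    [0,0.0017,0,0],
    [0,0.0017,0,0],
  ],
)

```text
time: 24.35
tool_pos: [0.5146, 0.2704, 0.2123]
eef_rot: [0.707, -0.707, -0.023, 0.022]
force: [-0.0, 0.6, -1.4]
grip_width: 0.0334
```

Emit:
carry_out(
  series=[
    [0,0.0004,0,0],
    [0,0.0008,0,0],
    [0,0.0008,0,0],
  ],
)

```text
time: 24.65
tool_pos: [0.5147, 0.2705, 0.212]
eef_rot: [-0.707, 0.707, 0.023, -0.022]
force: [-1.3, -0.7, 6.0]
grip_width: 0.033
```

Emit:
carry_out(
  series=[
    [0,0,0,0],
    [0,0,0,0],
    [0,0,0,0],
    [0,0,0,0],
    [0,0,0,0],
  ],
  jaw=-0.3,
)

```text
time: 25.15
tool_pos: [0.5146, 0.2704, 0.2114]
eef_rot: [0.707, -0.707, -0.022, 0.022]
force: [-0.4, -0.4, -0.5]
grip_width: 0.0554
```

Emit:
carry_out(
  series=[
    [0,-0.015,0,0],
    [0,-0.04,0,0],
    [0,-0.07,0,0],
    [0,-0.1,0,0],
    [0,-0.13,0,0],
    [0,-0.14,0,0],
    [0,-0.14,0,0],
    [0,-0.14,0,0],
  ],
)

```text
time: 25.95
tool_pos: [0.5144, 0.2701, 0.3508]
eef_rot: [-0.707, 0.707, 0.022, -0.023]
force: [-0.8, -0.2, 0.0]
grip_width: 0.0555
```

```bash
python3 go.py .569 -.0543 .35 -86.35; python3 - <<'E'
from meas import *
c=robot.read_camera("side")
f=c["frame"][130:400,220:420]
cv2.imwrite("pics/s14.png",cv2.resize(f,None,fx=2.2,fy=2.2))
t=robot.read_camera("top");cv2.imwrite("pics/t14.png",t["frame"])
E
```

```text
t 25.95 pos [0.5144 0.2701 0.3508] az 3.64 y.down -1.0 F [-0.8 -0.2  0. ] w 0.0555 q [ 0.13  0.34 -0.84  1.67  0.27  1.25 -0.7 ]
shift [ 0.0339  0.001  -0.3272] dist 0.329 turn 89.99
```

View pics/s14.png

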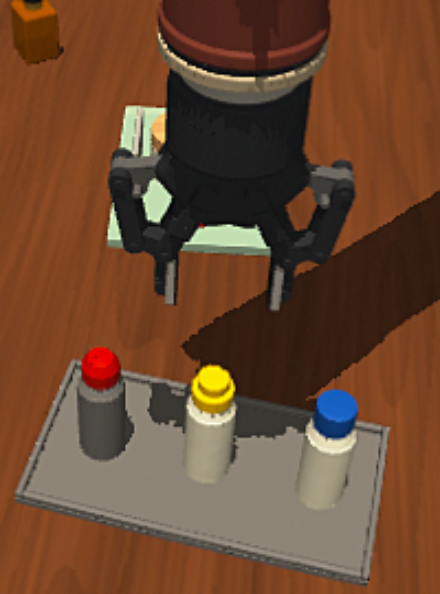

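View pics/t14.png

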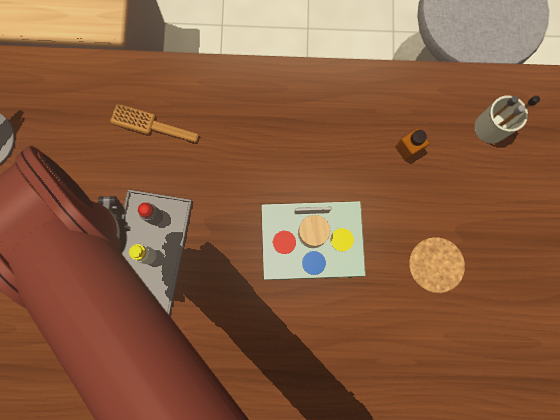

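```bash
python3 - <<'E'
from meas import *
t=robot.read_camera("top");s=robot.read_camera("side")
for n,c in(("top",t),("side",s)):
  h=cv2.cvtColor(c["frame"],cv2.COLOR_BGR2HSV)
  for k,(lo,hi) in rng.items():
    m=mask(h,lo,hi)
    cs=[x for x in big(m,8) if cv2.contourArea(x)>40]
    for ct in cs:
        bb=cv2.boundingRect(ct); e=cv2.fitEllipse(ct)
        print(n,k,bb,"pad",onplane(c,e[0],.015).round(4),"cap(z.1)",onplane(c,e[0],.100).round(4))
E
```

```text
top red (0, 146, 244, 274) pad [0.3937 0.3467 0.015 ] cap(z.1) [0.397  0.3213 0.1   ]
top red (273, 231, 23, 23) pad [0.5495 0.0016 0.015 ] cap(z.1) [0.5405 0.0036 0.1   ]
top red (138, 203, 15, 15) pad [0.6054 0.2791 0.015 ] cap(z.1) [0.5919 0.2591 0.1   ]
top blue (302, 251, 24, 24) pad [ 0.5108 -0.0578  0.015 ] cap(z.1) [ 0.5048 -0.0511  0.1   ]
top yellow (331, 228, 23, 23) pad [ 0.5585 -0.1134  0.015 ] cap(z.1) [ 0.5487 -0.1023  0.1   ]
top yellow (129, 244, 16, 16) pad [0.522 0.29  0.015] cap(z.1) [0.5151 0.2692 0.1   ]
side red (292, 61, 78, 101) pad [ 0.5348 -0.4806  0.015 ] cap(z.1) [ 0.531  -0.3212  0.1   ]
side red (327, 0, 111, 61) pad [ 0.3821 -1.2668  0.015 ] cap(z.1) [ 0.3983 -1.0041  0.1   ]
side red (515, 211, 45, 85) pad [0.0956 0.0357 0.015 ] cap(z.1) [0.1494 0.1273 0.1   ]
side red (278, 0, 92, 64) pad [ 0.5557 -1.6744  0.015 ] cap(z.1) [ 0.549  -1.3582  0.1   ]
side red (257, 288, 18, 20) pad [0.6041 0.2001 0.015 ] cap(z.1) [0.5912 0.2701 0.1   ]
side red (526, 212, 28, 21) pad [ 0.0595 -0.0814  0.015 ] cap(z.1) [0.118  0.0256 0.1   ]
side red (290, 0, 37, 19) pad [ 0.667  -1.4211  0.015 ] cap(z.1) [ 0.6458 -1.1383  0.1   ]
side blue (363, 307, 20, 22) pad [0.4228 0.2184 0.015 ] cap(z.1) [0.4337 0.286  0.1   ]
side yellow (307, 297, 19, 17) pad [0.5163 0.2037 0.015 ] cap(z.1) [0.5148 0.2732 0.1   ]
```

Emit:
carry_out(
  series=[
    [0.002,0,-0.015,8],
    [0.004,0,-0.04,16],
    [0.008,0,-0.075,24],
    [0.011,0,-0.11,32],
    [0.015,0,-0.145,40],
    [0.018,0,-0.18,48],
    [0.022,0,-0.215,56],
    [0.026,0,-0.25,64],
  ],
  jaw=-1,
)

```text
time: 26.95
tool_pos: [0.5563, 0.0211, 0.3508]
eef_rot: [-0.61, 0.61, -0.358, 0.357]
force: [0.1, 0.8, 0.7]
grip_width: 0.0853
```

```bash
python3 go.py .569 -.0545 .35 -86.35
```

```text
t 26.95 pos [0.5563 0.0211 0.3508] az -60.68 y.down -1.0 F [0.1 0.8 0.7] w 0.0853 q [ 0.38  0.23 -0.57  1.74  0.13  1.21 -1.28]
shift [ 0.0721  0.0008 -0.026 ] dist 0.077 turn 25.67
```

Emit:
carry_out(
  series=[
    [0.02,0,-0.007,8],
    [0.045,0,-0.016,16],
    [0.063,0,-0.022,22],
    [0.07,0,-0.0255,25.7],
    [0.07,0,-0.0255,25.7],
    [0.07,0,-0.0255,25.7],
    [0.07,0,-0.0255,25.7],
    [0.07,0,-0.0255,25.7],
  ],
)

```text
time: 27.75
tool_pos: [0.5689, -0.0501, 0.3513]
eef_rot: [0.517, -0.517, 0.482, -0.482]
force: [0.4, -0.7, -0.3]
grip_width: 0.0853
```

```bash
python3 go.py .569 -.0545 .187 -86.35
```

```text
t 27.75 pos [ 0.5689 -0.0501  0.3513] az -85.93 y.down -1.0 F [ 0.4 -0.7 -0.3] w 0.0853 q [ 0.41  0.25 -0.47  1.71  0.12  1.21 -1.58]
shift [ 4.500e-03  1.643e-01 -1.000e-04] dist 0.164 turn 0.42
```

Emit:
carry_out(
  series=[
    [0.002,0.03,0,0.3],
    [0.002,0.06,0,0.3],
    [0.002,0.085,0,0.3],
    [0.002,0.1,0,0.3],
    [0.002,0.105,0,0.3],
    [0.002,0.105,0,0.3],
  ],
)

```text
time: 28.35
tool_pos: [0.5691, -0.0527, 0.2464]
eef_rot: [-0.516, 0.516, -0.484, 0.484]
force: [-0.2, -0.5, 0.2]
grip_width: 0.0851
```

```bash
python3 go.py .569 -.0545 .187 -86.35
```

```text
t 28.35 pos [ 0.5691 -0.0527  0.2464] az -86.32 y.down -1.0 F [-0.2 -0.5  0.2] w 0.0851 q [ 0.4   0.35 -0.45  1.82  0.18  1.02 -1.63]
shift [ 0.0018  0.0594 -0.0002] dist 0.059 turn 0.03
```

Emit:
carry_out(
  series=[
    [0.0015,0.02,0,0],
    [0.0015,0.038,0,0],
    [0.0015,0.052,0,0],
    [0.0015,0.059,0,0],
    [0.0015,0.059,0,0],
    [0.0015,0.059,0,0],
  ],
)

```text
time: 28.95
tool_pos: [0.5695, -0.0543, 0.1882]
eef_rot: [0.516, -0.515, 0.484, -0.484]
force: [0.3, -0.1, 0.9]
grip_width: 0.0857
```

```bash
python3 go.py .569 -.0545 .187 -86.35; python3 - <<'E'
from h import *
c=robot.read_camera("side")
f=c["frame"][130:250,260:360]
cv2.imwrite("pics/s15.png",cv2.resize(f,None,fx=5,fy=5))
E
```

```text
t 28.95 pos [ 0.5695 -0.0543  0.1882] az -86.35 y.down -1.0 F [ 0.3 -0.1  0.9] w 0.0857 q [ 0.38  0.43 -0.43  1.85  0.22  0.91 -1.66]
shift [ 0.0001  0.0012 -0.0005] dist 0.001 turn -0.0
```

View pics/s15.png

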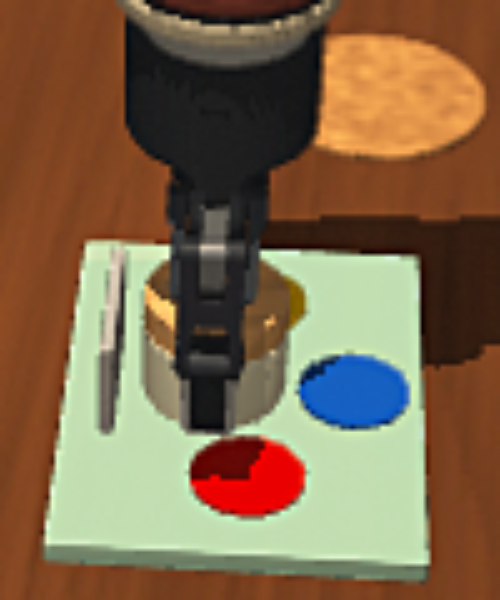

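Emit:
carry_out(
  series=[
    [0,0.001,-0.001,0],
    [0,0.001,-0.001,0],
    [0,0.001,-0.001,0],
    [0,0.001,-0.001,0],
    [0,0.001,-0.001,0],
    [0,0.001,-0.001,0],
    [0,0.001,-0.001,0],
  ],
  jaw=1,
  newtons=50,
)

```text
time: 29.7
tool_pos: [0.5683, -0.0546, 0.1871]
eef_rot: [0.516, -0.516, 0.484, -0.484]
force: [-2.2, -1.1, 5.8]
grip_width: 0.059
```

```bash
python3 go.py .515 -.3035 .3 -86.35; python3 - <<'E'
from h import *
c=robot.read_camera("side")
f=c["frame"][130:250,260:360]
cv2.imwrite("pics/s16.png",cv2.resize(f,None,fx=5,fy=5))
E
```

```text
t 29.7 pos [ 0.5683 -0.0546  0.1871] az -86.37 y.down -1.0 F [-2.2 -1.1  5.8] w 0.059 q [ 0.38  0.42 -0.43  1.86  0.22  0.9  -1.66]
shift [ 0.2451 -0.1129 -0.0689] dist 0.278 turn -0.02
```

View pics/s16.png

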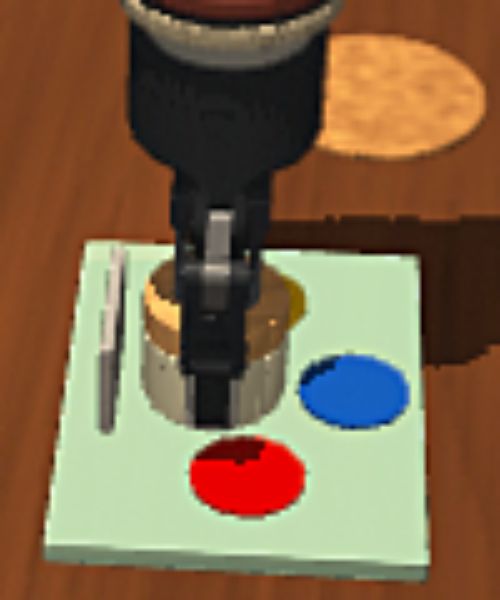

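Emit:
carry_out(
  series=[
    [0,-0.01,0,0],
    [0,-0.03,0,0],
    [0,-0.055,0,0],
    [0,-0.08,0,0],
    [0,-0.1,0,0],
    [0.01,-0.112,-0.003,0],
    [0.03,-0.113,-0.008,0],
    [0.06,-0.113,-0.016,0],
  ],
)

```text
time: 30.55
tool_pos: [0.5558, -0.115, 0.3]
eef_rot: [0.517, -0.516, 0.483, -0.483]
force: [0.8, -1.1, -3.0]
grip_width: 0.0589
```

Emit:
carry_out(
  series=[
    [0.035,0,-0.01,0],
    [0.07,0,-0.02,0],
    [0.105,0,-0.03,0],
    [0.135,0,-0.038,0],
    [0.16,0,-0.046,0],
    [0.177,0,-0.05,0],
    [0.185,0,-0.053,0],
    [0.185,0,-0.053,0],
  ],
)

```text
time: 31.35
tool_pos: [0.5144, -0.3042, 0.2991]
eef_rot: [-0.515, 0.515, -0.484, 0.484]
force: [-0.8, 0.3, -3.0]
grip_width: 0.059
```

Emit:
carry_out(
  series=[
    [0,0,0,0],
    [0,0,0,0],
  ],
)

```text
time: 31.55
tool_pos: [0.5155, -0.3017, 0.2994]
eef_rot: [0.516, -0.516, 0.483, -0.483]
force: [-0.6, -1.0, -2.6]
grip_width: 0.0589
```

```bash
python3 go.py .515 -.3035 .181 -86.35; python3 - <<'E'
from h import *
c=robot.read_camera("side")
f=c["frame"][50:250,230:400]
cv2.imwrite("pics/s17.png",cv2.resize(f,None,fx=3,fy=3))
E
```

```text
t 31.55 pos [ 0.5155 -0.3017  0.2994] az -86.23 y.down -1.0 F [-0.6 -1.  -2.6] w 0.0589 q [ 0.73  0.33 -0.33  1.71  0.11  1.12 -1.14]
shift [ 0.0018  0.1184 -0.0006] dist 0.118 turn 0.12
```

View pics/s17.png

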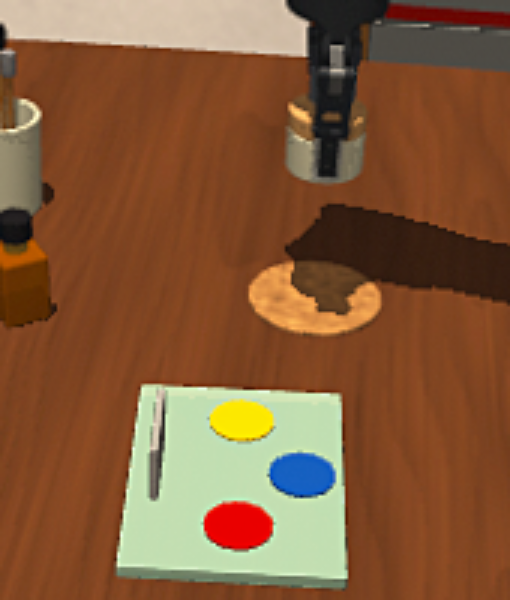

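Emit:
carry_out(
  series=[
    [0.001,0.02,0,0],
    [0.001,0.045,0,0],
    [0.001,0.07,0,0],
    [0.001,0.09,0,0],
    [0.001,0.105,0,0],
    [0.001,0.113,0,0],
    [0.001,0.116,0,0],
    [0.001,0.118,0,0],
  ],
)

```text
time: 32.4
tool_pos: [0.5153, -0.3044, 0.1819]
eef_rot: [0.516, -0.516, 0.484, -0.484]
force: [-0.2, 0.2, -3.2]
grip_width: 0.0588
```

Emit:
carry_out(
  series=[
    [0,0,0,0],
    [0,0,0,0],
  ],
)

```text
time: 32.6
tool_pos: [0.5152, -0.3045, 0.1822]
eef_rot: [0.516, -0.516, 0.483, -0.484]
force: [-0.5, -1.2, -2.5]
grip_width: 0.0591
```

```bash
python3 go.py .515 -.3035 .179 -86.35; python3 - <<'E'
from h import *
c=robot.read_camera("side")
print(proj(c,[.515,-.3035,.004]),proj(c,[.515,-.3035,.054]))
f=c["frame"][100:200,290:390]
cv2.imwrite("pics/s18.png",cv2.resize(f,None,fx=6,fy=6))
E
```

```text
t 32.6 pos [ 0.5152 -0.3045  0.1822] az -86.36 y.down -1.0 F [-0.5 -1.2 -2.5] w 0.0591 q [ 0.71  0.46 -0.3   1.8   0.17  0.91 -1.18]
shift [-0.001   0.0032 -0.0002] dist 0.003 turn -0.01
[333.99908217 148.09577153] [335.46438732 130.6646511 ]
```

View pics/s18.png

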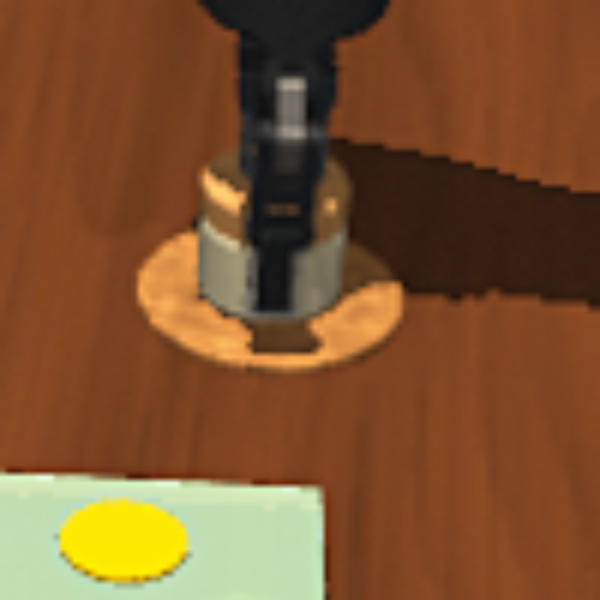

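Emit:
carry_out(
  series=[
    [-0.001,0.001,0,0],
    [-0.001,0.0018,0,0],
    [-0.001,0.0025,0,0],
    [-0.001,0.003,0,0],
    [-0.001,0.003,0,0],
  ],
)

```text
time: 33.15
tool_pos: [0.5149, -0.3033, 0.1791]
eef_rot: [-0.516, 0.516, -0.484, 0.484]
force: [-4.3, 1.5, 6.3]
grip_width: 0.0592
```

Emit:
carry_out(
  series=[
    [0,0,0,0],
    [0,0,0,0],
    [0,0,0,0],
    [0,0,0,0],
    [0,0,0,0],
  ],
  jaw=-1,
)

```text
time: 33.65
tool_pos: [0.5149, -0.3034, 0.1784]
eef_rot: [0.516, -0.516, 0.484, -0.484]
force: [0.1, -0.5, 0.2]
grip_width: 0.0854
```

Emit:
carry_out(
  series=[
    [0,-0.01,0,0],
    [0,-0.03,0,0],
    [0,-0.055,0,0],
    [0,-0.085,0,0],
    [0,-0.12,0,0],
    [0,-0.15,0,0],
    [0,-0.17,0,0],
    [0,-0.172,0,0],
  ],
)

```text
time: 34.45
tool_pos: [0.5155, -0.3035, 0.3544]
eef_rot: [0.516, -0.515, 0.482, -0.486]
force: [0.0, 0.6, 0.1]
grip_width: 0.0854
```

```bash
python3 go.py .5147 .2704 .35 3.65
```

```text
t 34.45 pos [ 0.5155 -0.3035  0.3544] az -86.35 y.down -1.0 F [0.  0.6 0.1] w 0.0854 q [ 0.73  0.28 -0.33  1.65  0.1   1.22 -1.12]
shift [-0.5728  0.0028  0.0357] dist 0.574 turn -90.0
```

Emit:
carry_out(
  series=[
    [-0.025,0,0.001,-5],
    [-0.065,0,0.004,-12],
    [-0.105,0,0.007,-19],
    [-0.145,0,0.009,-26],
    [-0.185,0,0.012,-33],
    [-0.225,0,0.014,-40],
    [-0.265,0,0.017,-47],
    [-0.305,0,0.019,-54],
  ],
  jaw=-0.3,
)

```text
time: 35.25
tool_pos: [0.5139, 0.0038, 0.3501]
eef_rot: [-0.679, 0.68, -0.195, 0.195]
force: [0.7, -0.5, -0.6]
grip_width: 0.0555
```

```bash
python3 go.py .5147 .2704 .35 3.65; python3 - <<'E'
from meas import *
c=robot.read_camera("side")
f=c["frame"][100:200,290:390]
cv2.imwrite("pics/s19.png",cv2.resize(f,None,fx=5,fy=5))
t=robot.read_camera("top");cv2.imwrite("pics/t19.png",t["frame"])
E
```

```text
t 35.25 pos [0.5139 0.0038 0.3501] az -32.07 y.down -1.0 F [ 0.7 -0.5 -0.6] w 0.0555 q [ 0.5   0.15 -0.64  1.84  0.09  1.19 -0.73]
shift [-1.409e-01  1.000e-04  2.263e-01] dist 0.267 turn -35.72
```

View pics/s19.png

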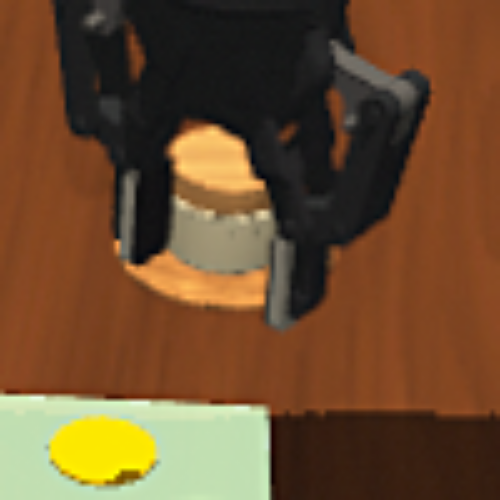

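View pics/t19.png

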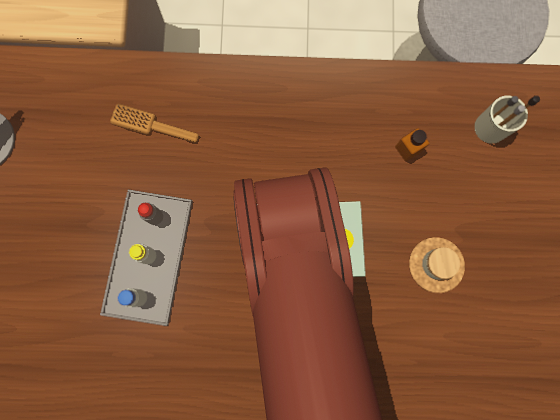

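```bash
python3 - <<'E'
from meas import *
t=robot.read_camera("top");h=cv2.cvtColor(t["frame"],cv2.COLOR_BGR2HSV)
print("expected lid px",proj(t,[.5153,-.3036,.054]))
cv2.imwrite("pics/t20.png",cv2.resize(t["frame"][225:305,395:480],None,fx=7,fy=7))
E
python3 go.py .5147 .2704 .35 3.65
```

```text
expected lid px [444.63655785 262.85960827]
t 35.4 pos [0.514  0.0052 0.3503] az -32.03 y.down -1.0 F [ 0.4 -1.2 -0.2] w 0.0554 q [ 0.5   0.15 -0.64  1.84  0.09  1.19 -0.73]
shift [-0.1401  0.0004  0.2252] dist 0.265 turn -35.68
```

View pics/t20.png

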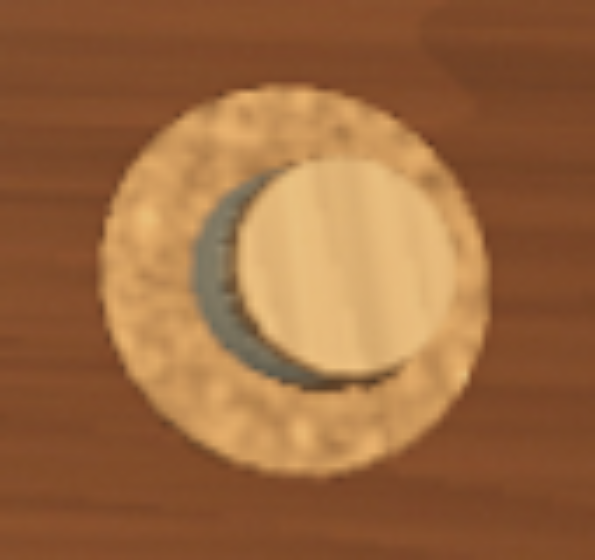

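Emit:
carry_out(
  series=[
    [-0.02,0,0.032,-7],
    [-0.042,0,0.066,-14],
    [-0.064,0,0.102,-21],
    [-0.086,0,0.138,-28],
    [-0.106,0,0.17,-34],
    [-0.124,0,0.2,-35.7],
    [-0.136,0,0.218,-35.7],
    [-0.14,0,0.226,-35.7],
  ],
)

```text
time: 36.2
tool_pos: [0.5168, 0.2694, 0.3499]
eef_rot: [0.707, -0.707, -0.021, 0.021]
force: [-0.6, -0.8, 0.5]
grip_width: 0.0553
```

Emit:
carry_out(
  series=[
    [0,0,0,0],
    [0,0,0,0],
    [0,0,0,0],
    [0,0,0,0],
  ],
)

```text
time: 36.6
tool_pos: [0.5176, 0.2667, 0.3505]
eef_rot: [-0.707, 0.707, 0.02, -0.02]
force: [0.2, 0.1, 1.0]
grip_width: 0.0556
```

```bash
python3 go.py .5147 .2704 .212 3.65
```

```text
t 36.6 pos [0.5176 0.2667 0.3505] az 3.23 y.down -1.0 F [0.2 0.1 1. ] w 0.0556 q [ 0.13  0.34 -0.83  1.67  0.27  1.25 -0.7 ]
shift [-0.0027  0.1385  0.0039] dist 0.139 turn -0.42
```

Emit:
carry_out(
  series=[
    [-0.002,0.03,0.002,-0.3],
    [-0.002,0.06,0.002,-0.3],
    [-0.002,0.09,0.002,-0.3],
    [-0.002,0.115,0.002,-0.3],
    [-0.002,0.13,0.002,-0.3],
    [-0.002,0.1375,0.002,-0.3],
    [-0.002,0.1375,0.002,-0.3],
    [-0.002,0.1375,0.002,-0.3],
  ],
)

```text
time: 37.4
tool_pos: [0.5154, 0.2702, 0.214]
eef_rot: [0.707, -0.707, -0.023, 0.022]
force: [0.2, -0.3, -0.1]
grip_width: 0.0556
```

```bash
python3 go.py .5147 .2704 .212 3.65
```

```text
t 37.4 pos [0.5154 0.2702 0.214 ] az 3.63 y.down -1.0 F [ 0.2 -0.3 -0.1] w 0.0556 q [ 0.06  0.49 -0.77  1.8   0.4   1.01 -0.8 ]
shift [-0.0007  0.002   0.0002] dist 0.002 turn -0.02
```

Emit:
carry_out(
  series=[
    [-0.0007,0.001,0,0],
    [-0.0007,0.0015,0,0],
    [-0.0007,0.0015,0,0],
  ],
)

```text
time: 37.7
tool_pos: [0.5144, 0.27, 0.2119]
eef_rot: [0.707, -0.707, -0.023, 0.022]
force: [0.2, 0.7, 0.6]
grip_width: 0.0556
```

Emit:
carry_out(
  series=[
    [0,0,0,0],
    [0,0,0,0],
    [0,0,0,0],
    [0,0,0,0],
    [0,0,0,0],
    [0,0,0,0],
    [0,0,0,0],
  ],
  jaw=1,
  newtons=40,
)

```text
time: 38.4
tool_pos: [0.5144, 0.27, 0.2117]
eef_rot: [0.707, -0.707, -0.023, 0.022]
force: [-0.8, -0.3, 5.2]
grip_width: 0.0332
```

```bash
python3 go.py .5575 -.113 .35 3.65
```

```text
t 38.4 pos [0.5144 0.27   0.2117] az 3.64 y.down -1.0 F [-0.8 -0.3  5.2] w 0.0332 q [ 0.06  0.49 -0.77  1.81  0.4   1.01 -0.8 ]
shift [ 0.0187 -0.1383 -0.3849] dist 0.409 turn -0.01
```

Emit:
carry_out(
  series=[
    [0,-0.01,0,0],
    [0,-0.03,0,0],
    [0,-0.06,0,0],
    [0,-0.09,0,0],
    [0,-0.115,0,0],
    [0,-0.132,0,0],
    [0,-0.138,-0.01,0],
    [0.001,-0.138,-0.03,0],
  ],
)

```text
time: 39.2
tool_pos: [0.5166, 0.2408, 0.3502]
eef_rot: [0.707, -0.706, -0.024, 0.023]
force: [0.4, -1.1, -1.6]
grip_width: 0.0333
```

Emit:
carry_out(
  series=[
    [0.002,0,-0.035,0],
    [0.004,0,-0.075,0],
    [0.006,0,-0.115,0],
    [0.008,0,-0.155,0],
    [0.01,0,-0.195,0],
    [0.012,0,-0.235,0],
    [0.014,0,-0.275,0],
    [0.016,0,-0.31,0],
  ],
)

```text
time: 40.0
tool_pos: [0.5521, -0.0715, 0.3486]
eef_rot: [-0.707, 0.707, 0.021, -0.022]
force: [1.3, -0.3, -2.2]
grip_width: 0.0333
```

Emit:
carry_out(
  series=[
    [0.001,0,-0.025,0],
    [0.0015,0,-0.043,0],
    [0.0015,0,-0.045,0],
    [0.0015,0,-0.045,0],
    [0.0015,0,-0.045,0],
    [0.0015,0,-0.045,0],
  ],
)

```text
time: 40.6
tool_pos: [0.5573, -0.1116, 0.3495]
eef_rot: [0.707, -0.707, -0.023, 0.023]
force: [0.1, 0.0, -1.9]
grip_width: 0.0334
```

```bash
python3 go.py .5575 -.113 .224 3.65
```

```text
t 40.6 pos [ 0.5573 -0.1116  0.3495] az 3.78 y.down -1.0 F [ 0.1  0.  -1.9] w 0.0334 q [ 0.69  0.27 -0.66  1.71  0.18  1.22  0.05]
shift [ 1.000e-04  1.255e-01 -1.500e-03] dist 0.125 turn 0.13
```

Emit:
carry_out(
  series=[
    [0,0.02,0,0],
    [0,0.05,0,0],
    [0,0.08,0,0],
    [0,0.102,0,0],
    [0,0.115,0,0],
    [0,0.121,0,0],
    [0,0.124,0,0],
    [0,0.124,0,0],
  ],
)

```text
time: 41.4
tool_pos: [0.5576, -0.113, 0.2261]
eef_rot: [-0.707, 0.707, 0.023, -0.022]
force: [0.4, -0.1, -0.8]
grip_width: 0.033
```

```bash
python3 go.py .5575 -.113 .222 3.65; python3 - <<'E'
from h import *
c=robot.read_camera("side")
f=c["frame"][120:240,260:360]
cv2.imwrite("pics/s21.png",cv2.resize(f,None,fx=5,fy=5))
E
```

```text
t 41.4 pos [ 0.5576 -0.113   0.2261] az 3.65 y.down -1.0 F [ 0.4 -0.1 -0.8] w 0.033 q [ 0.64  0.4  -0.62  1.83  0.28  0.99 -0.03]
shift [-0.0001  0.0041 -0.    ] dist 0.004 turn 0.0
```

View pics/s21.png

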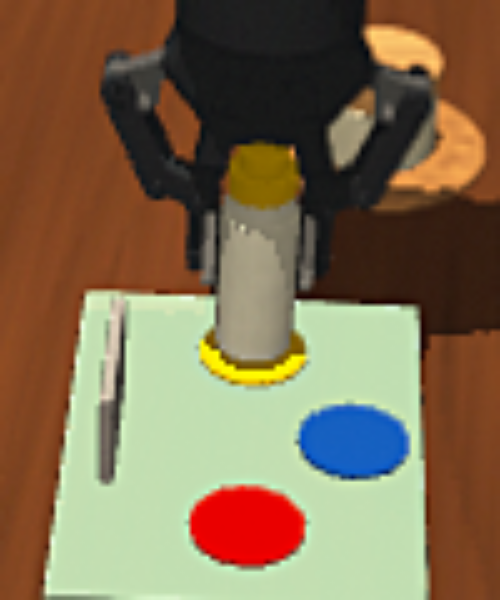

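Emit:
carry_out(
  series=[
    [0,0.001,0,0],
    [0,0.002,0,0],
    [0,0.003,0,0],
    [0,0.0035,0,0],
    [0,0.0035,0,0],
  ],
)

```text
time: 41.95
tool_pos: [0.5572, -0.1132, 0.2219]
eef_rot: [0.707, -0.707, -0.022, 0.023]
force: [-0.8, 0.5, -2.1]
grip_width: 0.0328
```

Emit:
carry_out(
  series=[
    [0,0.0004,0,0],
    [0,0.0008,0,0],
    [0,0.0008,0,0],
  ],
)

```text
time: 42.25
tool_pos: [0.5573, -0.1131, 0.2217]
eef_rot: [-0.707, 0.707, 0.022, -0.022]
force: [-2.3, -0.1, 6.2]
grip_width: 0.0333
```

Emit:
carry_out(
  series=[
    [0,0,0,0],
    [0,0,0,0],
    [0,0,0,0],
    [0,0,0,0],
    [0,0,0,0],
  ],
  jaw=-0.3,
)

```text
time: 42.75
tool_pos: [0.5572, -0.1132, 0.2211]
eef_rot: [0.707, -0.707, -0.022, 0.022]
force: [0.1, 0.1, 0.2]
grip_width: 0.0557
```

Emit:
carry_out(
  series=[
    [0,-0.015,0,0],
    [0,-0.04,0,0],
    [0,-0.07,0,0],
    [0,-0.1,0,0],
    [0,-0.12,0,0],
    [0,-0.13,0,0],
    [0,-0.13,0,0],
  ],
)

```text
time: 43.45
tool_pos: [0.5575, -0.113, 0.3529]
eef_rot: [-0.706, 0.707, 0.023, -0.022]
force: [0.9, 0.1, -0.2]
grip_width: 0.0556
```

```bash
python3 go.py .5939 .2603 .35 3.65; python3 - <<'E'
from h import *
c=robot.read_camera("side")
f=c["frame"][100:240,260:360]
cv2.imwrite("pics/s22.png",cv2.resize(f,None,fx=4,fy=4))
E
```

```text
t 43.45 pos [ 0.5575 -0.113   0.3529] az 3.64 y.down -1.0 F [ 0.9  0.1 -0.2] w 0.0556 q [ 0.69  0.27 -0.66  1.71  0.18  1.22  0.05]
shift [0.06   0.0027 0.3703] dist 0.375 turn -0.01
```

View pics/s22.png

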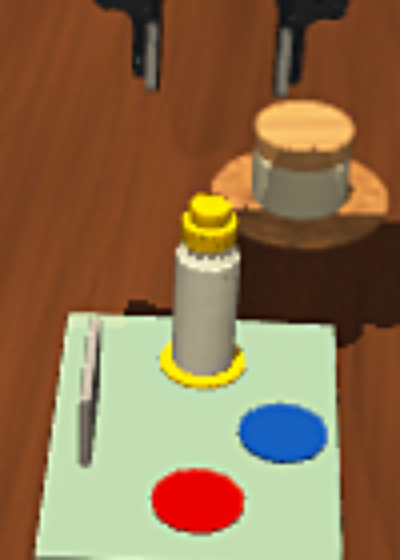

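Yellow stands on its pad, well centred (columns 204 vs 203). Next, red.

Emit:
carry_out(
  series=[
    [0.006,0,0.035,0],
    [0.013,0,0.08,0],
    [0.02,0,0.125,0],
    [0.027,0,0.17,0],
    [0.034,0,0.215,0],
    [0.042,0,0.26,0],
    [0.049,0,0.305,0],
    [0.056,0,0.345,0],
  ],
)

```text
time: 44.3
tool_pos: [0.5906, 0.2369, 0.3494]
eef_rot: [-0.707, 0.707, 0.022, -0.024]
force: [0.4, 0.9, 1.1]
grip_width: 0.0552
```

Emit:
carry_out(
  series=[
    [0.003,0.002,0.018,0],
    [0.004,0.002,0.025,0],
    [0.004,0.002,0.025,0],
    [0.004,0.002,0.025,0],
    [0.004,0.002,0.025,0],
  ],
)

```text
time: 44.8
tool_pos: [0.5941, 0.258, 0.349]
eef_rot: [-0.706, 0.707, 0.022, -0.022]
force: [-0.4, 0.1, -0.6]
grip_width: 0.0555
```

```bash
python3 go.py .5939 .2603 .2118 3.65
```

```text
t 44.8 pos [0.5941 0.258  0.349 ] az 3.5 y.down -1.0 F [-0.4  0.1 -0.6] w 0.0555 q [ 0.09  0.47 -0.77  1.51  0.34  1.3  -0.65]
shift [-0.      0.1372  0.0024] dist 0.137 turn -0.15
```

Emit:
carry_out(
  series=[
    [0,0.03,0.001,0],
    [0,0.06,0.001,0],
    [0,0.09,0.001,0],
    [0,0.115,0.001,0],
    [0,0.13,0.001,0],
    [0,0.1355,0.001,0],
    [0,0.1365,0.001,0],
    [0,0.1365,0.001,0],
  ],
)

```text
time: 45.6
tool_pos: [0.594, 0.261, 0.2138]
eef_rot: [0.707, -0.707, -0.023, 0.022]
force: [-0.6, 1.1, 0.1]
grip_width: 0.0552
```

```bash
python3 go.py .5939 .2603 .2118 3.65
```

```text
t 45.6 pos [0.594  0.261  0.2138] az 3.63 y.down -1.0 F [-0.6  1.1  0.1] w 0.0552 q [ 0.05  0.6  -0.72  1.63  0.43  1.08 -0.73]
shift [-0.0001  0.002  -0.0007] dist 0.002 turn -0.02
```

Emit:
carry_out(
  series=[
    [0,0.001,-0.0007,0],
    [0,0.0015,-0.0007,0],
    [0,0.0015,-0.0007,0],
  ],
)

```text
time: 45.9
tool_pos: [0.5937, 0.2603, 0.2116]
eef_rot: [0.707, -0.707, -0.023, 0.022]
force: [0.3, -0.0, -0.7]
grip_width: 0.0552
```

Emit:
carry_out(
  series=[
    [0,0,0,0],
    [0,0,0,0],
    [0,0,0,0],
    [0,0,0,0],
    [0,0,0,0],
    [0,0,0,0],
    [0,0,0,0],
  ],
  jaw=1,
)

```text
time: 46.6
tool_pos: [0.5936, 0.2603, 0.2114]
eef_rot: [0.707, -0.707, -0.023, 0.022]
force: [-2.2, -1.1, 5.3]
grip_width: 0.0331
```

```bash
python3 go.py .550 .0012 .35 3.65
```

```text
t 46.6 pos [0.5936 0.2603 0.2114] az 3.64 y.down -1.0 F [-2.2 -1.1  5.3] w 0.0331 q [ 0.05  0.6  -0.72  1.63  0.44  1.07 -0.73]
shift [-0.0599 -0.1386 -0.2558] dist 0.297 turn -0.01
```

Emit:
carry_out(
  series=[
    [0,-0.01,0,0],
    [0,-0.03,0,0],
    [0,-0.06,0,0],
    [0,-0.09,0,0],
    [0,-0.115,0,0],
    [0,-0.132,0,0],
    [-0.002,-0.138,-0.01,0],
    [-0.007,-0.138,-0.03,0],
  ],
)

```text
time: 47.4
tool_pos: [0.5881, 0.2305, 0.3495]
eef_rot: [0.707, -0.706, -0.023, 0.023]
force: [-0.2, 0.1, -0.9]
grip_width: 0.0336
```

Emit:
carry_out(
  series=[
    [-0.008,0,-0.035,0],
    [-0.017,0,-0.075,0],
    [-0.027,0,-0.115,0],
    [-0.036,0,-0.153,0],
    [-0.043,0,-0.185,0],
    [-0.049,0,-0.208,0],
    [-0.052,0,-0.221,0],
    [-0.053,0,-0.226,0],
  ],
)

```text
time: 48.2
tool_pos: [0.5495, -0.0009, 0.3484]
eef_rot: [-0.707, 0.707, 0.021, -0.022]
force: [-0.0, 0.9, -1.1]
grip_width: 0.0332
```

Emit:
carry_out(
  series=[
    [0,0,0,0],
    [0,0,0,0],
    [0,0,0,0],
    [0,0,0,0],
  ],
)

```text
time: 48.6
tool_pos: [0.55, 0.002, 0.3491]
eef_rot: [0.707, -0.707, -0.023, 0.023]
force: [-0.6, -1.0, -0.5]
grip_width: 0.0329
```

```bash
python3 go.py .550 .0012 .224 3.65
```

```text
t 48.6 pos [0.55   0.002  0.3491] az 3.74 y.down -1.0 F [-0.6 -1.  -0.5] w 0.0329 q [ 0.56  0.25 -0.74  1.75  0.18  1.21 -0.16]
shift [-1.000e-04  1.251e-01 -9.000e-04] dist 0.125 turn 0.09
```

Emit:
carry_out(
  series=[
    [0,0.02,0,0],
    [0,0.05,0,0],
    [0,0.08,0,0],
    [0,0.102,0,0],
    [0,0.115,0,0],
    [0,0.121,0,0],
    [0,0.124,0,0],
    [0,0.124,0,0],
  ],
)

```text
time: 49.4
tool_pos: [0.5503, 0.0011, 0.2257]
eef_rot: [0.707, -0.707, -0.023, 0.022]
force: [-0.0, 0.2, -1.1]
grip_width: 0.0332
```

```bash
python3 go.py .550 .0012 .2215 3.65; python3 - <<'E'
from h import *
c=robot.read_camera("side")
f=c["frame"][120:240,260:360]
cv2.imwrite("pics/s23.png",cv2.resize(f,None,fx=5,fy=5))
E
```

```text
t 49.4 pos [0.5503 0.0011 0.2257] az 3.65 y.down -1.0 F [-0.   0.2 -1.1] w 0.0332 q [ 0.51  0.39 -0.7   1.87  0.29  0.98 -0.25]
shift [-0.0003  0.0042  0.0001] dist 0.004 turn -0.0
```

View pics/s23.png

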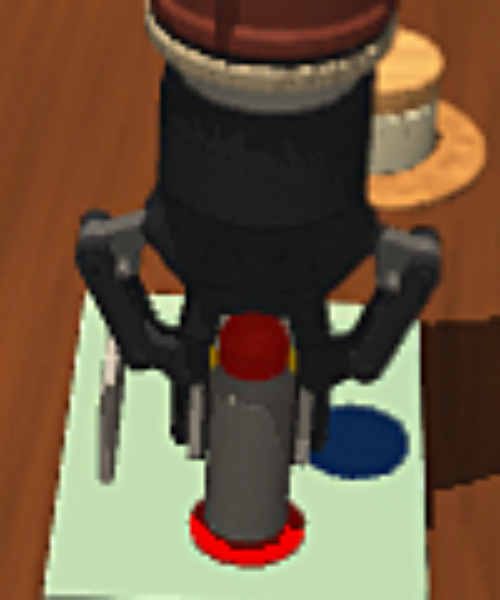

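Emit:
carry_out(
  series=[
    [0,0.001,0,0],
    [0,0.002,0,0],
    [0,0.003,0,0],
    [0,0.0038,0,0],
    [0,0.0038,0,0],
  ],
)

```text
time: 49.95
tool_pos: [0.55, 0.0009, 0.2214]
eef_rot: [-0.707, 0.707, 0.022, -0.022]
force: [-0.0, -0.8, -0.1]
grip_width: 0.0329
```

Emit:
carry_out(
  series=[
    [0,0.0004,0,0],
    [0,0.0007,0,0],
    [0,0.0007,0,0],
  ],
)

```text
time: 50.25
tool_pos: [0.55, 0.001, 0.2213]
eef_rot: [-0.707, 0.707, 0.022, -0.022]
force: [-4.1, 0.7, 8.3]
grip_width: 0.0329
```

Emit:
carry_out(
  series=[
    [0,0,0,0],
    [0,0,0,0],
    [0,0,0,0],
    [0,0,0,0],
    [0,0,0,0],
  ],
  jaw=-0.3,
)

```text
time: 50.75
tool_pos: [0.55, 0.0009, 0.2206]
eef_rot: [0.707, -0.707, -0.022, 0.023]
force: [-0.2, 0.6, -0.9]
grip_width: 0.0553
```

Emit:
carry_out(
  series=[
    [0,-0.015,0,0],
    [0,-0.04,0,0],
    [0,-0.07,0,0],
    [0,-0.1,0,0],
    [0,-0.12,0,0],
    [0,-0.13,0,0],
    [0,-0.13,0,0],
  ],
)

```text
time: 51.45
tool_pos: [0.5503, 0.0011, 0.3523]
eef_rot: [-0.707, 0.707, 0.023, -0.022]
force: [-0.4, -0.1, -0.2]
grip_width: 0.0555
```

```bash
python3 go.py .4347 .2815 .35 -86.3; python3 - <<'E'
from h import *
c=robot.read_camera("side")
f=c["frame"][100:240,260:360]
cv2.imwrite("pics/s24.png",cv2.resize(f,None,fx=4,fy=4))
E
```

```text
t 51.45 pos [0.5503 0.0011 0.3523] az 3.64 y.down -1.0 F [-0.4 -0.1 -0.2] w 0.0555 q [ 0.57  0.24 -0.74  1.75  0.18  1.21 -0.16]
shift [-0.0975  0.0019  0.2872] dist 0.303 turn 89.94
```

View pics/s24.png

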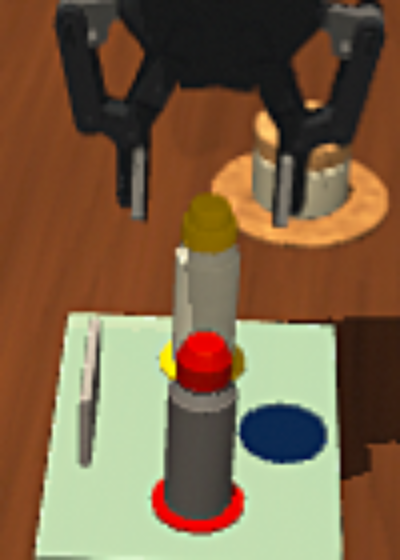

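Emit:
carry_out(
  series=[
    [-0.008,0,0.025,0],
    [-0.02,0,0.06,0],
    [-0.034,0,0.1,0],
    [-0.048,0,0.142,0],
    [-0.062,0,0.184,0],
    [-0.076,0,0.224,0],
    [-0.088,0,0.26,0],
    [-0.095,0,0.28,0],
  ],
)

```text
time: 52.3
tool_pos: [0.4352, 0.277, 0.3496]
eef_rot: [0.707, -0.707, -0.023, 0.024]
force: [0.3, 0.1, -0.8]
grip_width: 0.0556
```

Emit:
carry_out(
  series=[
    [-0.0025,0,0.007,0],
    [-0.0025,0,0.007,0],
    [-0.0025,0,0.007,0],
    [-0.0025,0,0.007,0],
    [-0.0025,0,0.007,0],
  ],
)

```text
time: 52.8
tool_pos: [0.4351, 0.28, 0.3505]
eef_rot: [-0.707, 0.707, 0.022, -0.022]
force: [0.3, -0.1, -0.3]
grip_width: 0.0557
```

```bash
python3 go.py .4347 .2815 .2125 3.65
```

```text
t 52.8 pos [0.4351 0.28   0.3505] az 3.52 y.down -1.0 F [ 0.3 -0.1 -0.3] w 0.0557 q [ 0.19  0.21 -0.94  1.82  0.18  1.21 -0.74]
shift [-0.0003  0.138   0.0016] dist 0.138 turn -0.13
```

Emit:
carry_out(
  series=[
    [0,0.03,0.0005,0],
    [0,0.06,0.0005,0],
    [0,0.09,0.0005,0],
    [0,0.115,0.0005,0],
    [0,0.13,0.0005,0],
    [0,0.1355,0.0005,0],
    [0,0.1365,0.0005,0],
    [0,0.1365,0.0005,0],
  ],
)

```text
time: 53.6
tool_pos: [0.4348, 0.2819, 0.2151]
eef_rot: [0.707, -0.707, -0.023, 0.022]
force: [-0.2, -0.5, -0.2]
grip_width: 0.0554
```

```bash
python3 go.py .4347 .2815 .2125 3.65; python3 - <<'E'
from h import *
c=robot.read_camera("side")
f=c["frame"][220:390,300:430]
cv2.imwrite("pics/s25.png",cv2.resize(f,None,fx=3.5,fy=3.5))
E
```

```text
t 53.6 pos [0.4348 0.2819 0.2151] az 3.64 y.down -1.0 F [-0.2 -0.5 -0.2] w 0.0554 q [ 0.09  0.39 -0.87  1.95  0.36  0.96 -0.89]
shift [-0.0001  0.0026 -0.0004] dist 0.003 turn -0.01
```

View pics/s25.png

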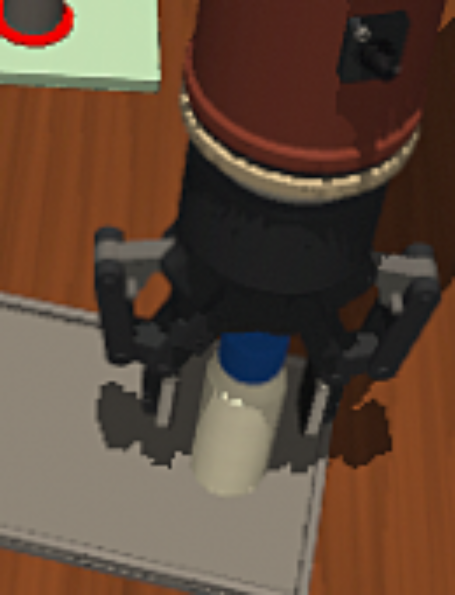

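Emit:
carry_out(
  series=[
    [0,0.001,-0.0004,0],
    [0,0.002,-0.0004,0],
    [0,0.002,-0.0004,0],
  ],
)

```text
time: 53.95
tool_pos: [0.4345, 0.2812, 0.2123]
eef_rot: [0.707, -0.707, -0.023, 0.022]
force: [-0.0, 1.2, 0.4]
grip_width: 0.0555
```

Emit:
carry_out(
  series=[
    [0,0,0,0],
    [0,0,0,0],
    [0,0,0,0],
    [0,0,0,0],
    [0,0,0,0],
    [0,0,0,0],
    [0,0,0,0],
  ],
  jaw=1,
)

```text
time: 54.65
tool_pos: [0.4344, 0.2813, 0.2123]
eef_rot: [0.707, -0.707, -0.023, 0.022]
force: [-1.2, -1.3, 5.6]
grip_width: 0.0329
```

```bash
python3 go.py .5115 -.0575 .35 3.65
```

```text
t 54.65 pos [0.4344 0.2813 0.2123] az 3.65 y.down -1.0 F [-1.2 -1.3  5.6] w 0.0329 q [ 0.09  0.39 -0.86  1.95  0.36  0.96 -0.89]
shift [ 0.0554 -0.1377 -0.3431] dist 0.374 turn -0.0
```

Emit:
carry_out(
  series=[
    [0,-0.01,0,0],
    [0,-0.03,0,0],
    [0,-0.06,0,0],
    [0,-0.09,0,0],
    [0,-0.115,0,0],
    [0,-0.132,0,0],
    [0.001,-0.138,-0.01,0],
    [0.005,-0.138,-0.03,0],
  ],
)

```text
time: 55.45
tool_pos: [0.4408, 0.253, 0.3519]
eef_rot: [0.707, -0.706, -0.024, 0.023]
force: [0.0, -0.1, -1.6]
grip_width: 0.0331
```

Emit:
carry_out(
  series=[
    [0.006,0,-0.035,0],
    [0.012,0,-0.075,0],
    [0.018,0,-0.115,0],
    [0.025,0,-0.155,0],
    [0.031,0,-0.195,0],
    [0.038,0,-0.235,0],
    [0.044,0,-0.273,0],
    [0.048,0,-0.298,0],
  ],
)

```text
time: 56.25
tool_pos: [0.5082, -0.0458, 0.3504]
eef_rot: [-0.707, 0.707, 0.022, -0.022]
force: [-0.1, 0.6, -1.0]
grip_width: 0.0332
```

Emit:
carry_out(
  series=[
    [0.002,0,-0.012,0],
    [0.0025,0,-0.0155,0],
    [0.0025,0,-0.0155,0],
    [0.0025,0,-0.0155,0],
    [0.0025,0,-0.0155,0],
  ],
)

```text
time: 56.75
tool_pos: [0.5115, -0.0565, 0.3503]
eef_rot: [0.707, -0.707, -0.023, 0.023]
force: [0.6, -0.1, -1.8]
grip_width: 0.033
```

```bash
python3 go.py .5115 -.0575 .2265 3.65
```

```text
t 56.75 pos [ 0.5115 -0.0565  0.3503] az 3.77 y.down -1.0 F [ 0.6 -0.1 -1.8] w 0.033 q [ 0.67  0.15 -0.7   1.83  0.11  1.19  0.  ]
shift [-1.000e-04  1.238e-01 -1.000e-03] dist 0.124 turn 0.12
```

Emit:
carry_out(
  series=[
    [0,0.02,0,0],
    [0,0.05,0,0],
    [0,0.08,0,0],
    [0,0.102,0,0],
    [0,0.115,0,0],
    [0,0.121,0,0],
    [0,0.123,0,0],
    [0,0.123,0,0],
  ],
)

```text
time: 57.55
tool_pos: [0.512, -0.0579, 0.2278]
eef_rot: [-0.707, 0.707, 0.023, -0.022]
force: [0.5, -0.2, -0.5]
grip_width: 0.0333
```

```bash
python3 go.py .5115 -.0575 .2225 3.65; python3 - <<'E'
from h import *
c=robot.read_camera("side")
f=c["frame"][120:240,270:370]
cv2.imwrite("pics/s26.png",cv2.resize(f,None,fx=5,fy=5))
E
```

```text
t 57.55 pos [ 0.512  -0.0579  0.2278] az 3.65 y.down -1.0 F [ 0.5 -0.2 -0.5] w 0.0333 q [ 0.62  0.31 -0.67  1.96  0.23  0.95 -0.1 ]
shift [-0.0005  0.0053  0.0004] dist 0.005 turn 0.0
```

View pics/s26.png

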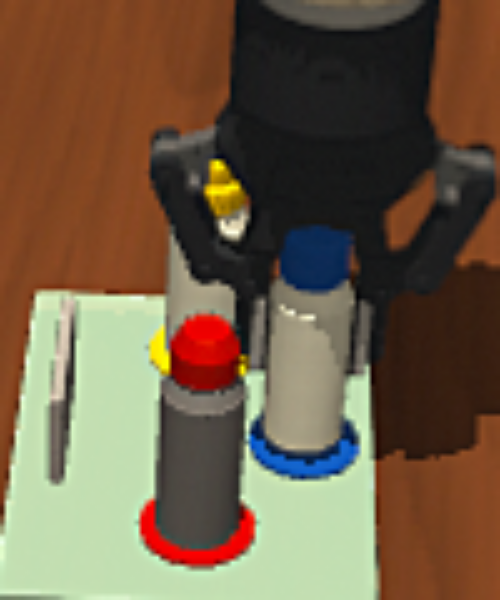

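Emit:
carry_out(
  series=[
    [-0.0003,0.0012,0.0003,0],
    [-0.0003,0.0024,0.0003,0],
    [-0.0003,0.0036,0.0003,0],
    [-0.0003,0.0046,0.0003,0],
    [-0.0003,0.0046,0.0003,0],
  ],
)

```text
time: 58.1
tool_pos: [0.5113, -0.0578, 0.2225]
eef_rot: [0.707, -0.707, -0.022, 0.022]
force: [-0.5, 0.2, -1.8]
grip_width: 0.0333
```

Emit:
carry_out(
  series=[
    [0,0.0004,0,0],
    [0,0.0008,0,0],
    [0,0.0008,0,0],
  ],
)

```text
time: 58.4
tool_pos: [0.5114, -0.0577, 0.2223]
eef_rot: [-0.707, 0.707, 0.022, -0.023]
force: [-3.2, -0.2, 6.8]
grip_width: 0.0328
```

Emit:
carry_out(
  series=[
    [0,0,0,0],
    [0,0,0,0],
    [0,0,0,0],
    [0,0,0,0],
    [0,0,0,0],
  ],
  jaw=-0.3,
)

```text
time: 58.9
tool_pos: [0.5113, -0.0578, 0.2217]
eef_rot: [0.707, -0.707, -0.022, 0.022]
force: [0.1, 0.5, 0.2]
grip_width: 0.0554
```

Emit:
carry_out(
  series=[
    [0,-0.015,0,0],
    [0,-0.04,0,0],
    [0,-0.07,0,0],
    [0,-0.1,0,0],
    [0,-0.13,0,0],
    [0,-0.15,0,0],
    [0,-0.16,0,0],
    [0,-0.16,0,0],
  ],
)

```text
time: 59.7
tool_pos: [0.5116, -0.0576, 0.3834]
eef_rot: [-0.706, 0.707, 0.023, -0.022]
force: [1.4, 0.2, -0.8]
grip_width: 0.0555
```

Emit:
carry_out(
  series=[
    [0,0,0.03,0],
    [0,0,0.07,0],
    [0,0,0.11,0],
    [0,0,0.15,0],
    [0,0,0.19,0],
    [0,0,0.22,0],
    [0,0,0.24,0],
    [0,0,0.24,0],
  ],
)

```text
time: 60.5
tool_pos: [0.4948, 0.1848, 0.3807]
eef_rot: [0.707, -0.706, -0.024, 0.025]
force: [-0.3, -0.4, -0.7]
grip_width: 0.0556
```

```bash
python3 go.py; python3 - <<'E'
from meas import *
c=robot.read_camera("side");t=robot.read_camera("top")
cv2.imwrite("pics/s27.png",cv2.resize(c["frame"][90:250,220:400],None,fx=3.3,fy=3.3))
cv2.imwrite("pics/t27.png",t["frame"])
# bottle axis positions from caps (top, z~.11) vs pad
for k,p in dict(red=(.5497,.0013),blue=(.5113,-.0576),yellow=(.558,-.1131)).items():
    print(k,"exp captop px top",proj(t,[*p,.115]).round(1),"pad",proj(t,[*p,.015]).round(1))
h=cv2.cvtColor(t["frame"],cv2.COLOR_BGR2HSV)
for k,(lo,hi) in rng.items():
    for ct in big(mask(h,lo,hi),6):
        x,y,w,hh=cv2.boundingRect(ct)
        if cv2.contourArea(ct)>40 and 255<x<365 and 200<y<280: print(k,(x,y,w,hh),cv2.minEnclosingCircle(ct)[0])
E
```

```text
t 60.5 pos [0.4948 0.1848 0.3807] az 3.94 y.down -1.0 F [-0.3 -0.4 -0.7] w 0.0556 q [ 0.36  0.19 -0.88  1.76  0.15  1.27 -0.5 ]
red exp captop px top [285.6 236. ] pad [284.1 241.9]
blue exp captop px top [318.  258.4] pad [313.5 262.3]
yellow exp captop px top [349.2 233.4] pad [341.9 239.5]
red (278, 230, 15, 14) (285.0, 236.5)
red (273, 233, 23, 21) (283.7199401855469, 242.11856079101562)
blue (311, 252, 15, 15) (317.5, 258.6428527832031)
blue (302, 252, 23, 23) (313.4230651855469, 262.5769348144531)
yellow (341, 227, 16, 16) (348.4189147949219, 234.2567596435547)
yellow (331, 228, 15, 23) (341.5085754394531, 239.22532653808594)
```

View pics/s27.png

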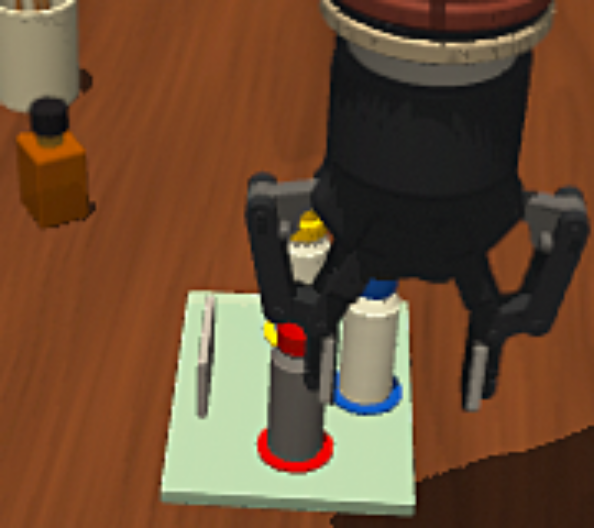

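View pics/t27.png

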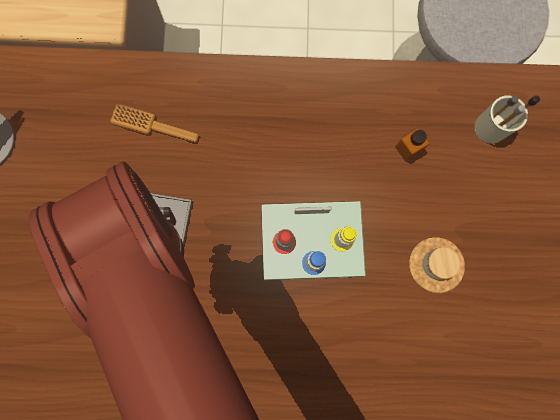

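Emit:
carry_out(
  series=[
    [0,0,0,0],
    [0,0,0,0],
    [0,0,0,0],
    [0,0,0,0],
  ],
)

```text
time: 61.0
tool_pos: [0.4962, 0.1812, 0.3818]
eef_rot: [-0.707, 0.707, 0.022, -0.022]
force: [-0.5, 0.1, 0.1]
grip_width: 0.0555
```

```bash
python3 -c "
from rig import robot
print(robot.sense()['dq'].round(3) if hasattr(robot.sense()['dq'],'round') else robot.sense()['dq']); print(robot.job_done()); print(robot.sense()['time'])"
```

```text
[-0.004  0.001 -0.004 -0.002 -0.001 -0.    -0.003]
the job is handed in; nothing more can be done
None
the job is handed in; nothing more can be done
```

I moved the blue, red and yellow bottles to the side tray, and only then set the cream jar on the cork mat. After that I stood yellow, red and blue back on the pads of their cap colours. I handed the job in at 61 s of the 144 s allowed.

- **Bottles:** in the last top picture, the caps were within about 1 px (roughly 2 mm) of where bottles centred on their pads should show. All three stood upright.
- **Jar:** after release, its lid was within 0.5 px of the position expected over the middle of the mat.
- **Flacon:** I never went near it, and it is at the same place in the pictures.
- **Forces:** the wrist force readings after each move stayed below 20 N. The highest was about 19 N, when I set the blue bottle in the tray, because I pressed about 1 mm too far before backing off. At the end the arm stood clear with the gripper empty.
- **Disagreement between cameras:** early on, the side camera was off from the expected positions by 1.6 px at the red and blue bottles and about 3.7 px at the raised finger. I therefore checked alignment in that view by comparing finger and object directly, and no check failed.

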